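# Prove the spring strips and lock out the soft stand

### The job

One of the two spring strips on the proving stands is soft: with closed fingertips press a strip at mid-span with about 8 N, hold it for a moment and judge how far it sinks (a tempered strip goes down about 3 mm there, a soft one about 9 mm; never push harder than 15 N). Then lift the red reject plate out of its rack, tip it down flat on the cork pad with its wooden block upwards, let go, and take it again by the block from above. Tilt its oblong eye over the wide head of the stud on the soft strip's stand and level it, so that it lies flat on the base, caught under the head, and let go; leave the jar and the bottle where they stand.

Things in the scene. Friction and masses are not known exactly. Their poses are not given: they have to be found in the camera images.
- stand_a: proving stand A, fixed: grey base 140 (x) x 170 (y) x 12 mm, origin under its centre. In its own axes: stud at x -15, y 0; strip over x +34 to +56, y +48 (clamp's face) to -72; clamp post at y +48 to +80, 86 mm high; gauge plate (green over red, 82 mm high) at y -81. x points away from the robot at yaw 0
- stand_b: proving stand B, fixed: grey base 140 (x) x 170 (y) x 12 mm, origin under its centre. In its own axes: stud at x -15, y 0; strip over x +34 to +56, y +48 (clamp's face) to -72; clamp post at y +48 to +80, 86 mm high; gauge plate (green over red, 82 mm high) at y -81. x points away from the robot at yaw 0
- mid_a (a point): point on the upper face of strip A at mid-span (marked by a blue line across it), 60 mm from the root and 60 mm from the free end; 63.5 mm above the bench when unloaded. Its axes are the strip's: y along the strip towards the clamp, x across it, z up
- mid_b (a point): point on the upper face of strip B at mid-span (marked by a blue line across it), 60 mm from the root and 60 mm from the free end; 63.5 mm above the bench when unloaded. Its axes are the strip's: y along the strip towards the clamp, x across it, z up
- strip_a (a joint): bending of spring-steel strip A (120 x 22 x 3 mm, clamped at its +y end), rad: 0 straight, grows as it is pressed down. Mid-span sinks 60 mm x this value. At 8 N mid-span a tempered strip reads 0.04 to 0.06, a soft one 0.13 to 0.18; it springs back when let go. Exactly one of the two strips is soft
- strip_b (a joint): bending of strip B, as for strip A
- stud_a (a point): T-headed stud of stand A: this point is on the stud's axis at the underside of its brass head. The head is 40 mm long (along the stand's x), 12 mm wide and 5 mm high; below it a round neck, 6 mm across, stands 18 mm clear above the stand's base, whose top is 12 mm above the bench. x, y, z are the stand's
- stud_b (a point): T-headed stud of stand B: this point is on the stud's axis at the underside of its brass head. The head is 40 mm long (along the stand's x), 12 mm wide and 5 mm high; below it a round neck, 6 mm across, stands 18 mm clear above the stand's base, whose top is 12 mm above the bench. x, y, z are the stand's
- plate: red reject plate, 4 mm thick (x), 36 mm wide (y), 75 mm long (z), about 90 g, with a wooden block on its +x face near one end and an oblong eye near the other. Origin: middle of the eye-end edge; z points from it to the block end, x out of the face with the block. At the start it stands upright in the rack, eye end down (z up), the block on the side away from the robot
- grip (a point): centre of the plate's wooden block, which stands 34 mm out of the +x face, is 14 mm wide (y: grasp it across y) and 22 mm along z. Lies 61 mm from the eye-end edge along z, 19 mm from the plate's mid-plane along +x; axes are the plate's. 69 mm above the bench at the start; lying flat, block up, x points up and it is 21 mm above what the plate lies on
- eye (a point): centre of the eye, 23 mm from the eye-end edge, on the plate's mid-plane: from point grip 38 mm along -z and 19 mm along -x. The eye is 32 mm long (z), 20 mm wide (y); the bar beyond it at the eye end is 7 mm wide. Level it cannot pass the head; tilted about y by some 30 degrees it can: eye-end bar down past one end of the head and under it, drawn up to the neck, then the block end swung down
- rack: wooden rack, fixed, 60 (x) x 64 (y) x 32 mm, origin under its centre; a 5.5 mm slot along y, 24 mm deep and open at the top and ends, holds the plate's eye end
- pad_top (a point): centre of the upper face of the cork pad, fixed, 150 (x) x 130 (y) x 4 mm, face 4 mm above the bench; clear
- jar: green capped glass jar, 68 mm wide, 85 mm high, bystander; origin under its centre
- bottle: white plastic bottle, 52 mm wide, 130 mm high, bystander; origin under its centre
Mind the look-alikes: they are no part of the job. Of the things shaped like the plate, the red one is meant.

How it is judged:
By the outcome, as a careful person would: the job done as asked, in the order asked, and still so for the second after the job is handed in, with the robot touching nothing.
It also fails if it takes over 72 s, if anything falls off the work surface, if the arm or the gripper's body presses on something with over 40 N, if the wrist force passes 120 N, or if a joint passes its speed limit or range.

### The arm

A 7-joint arm with a two-finger parallel gripper is mounted at the origin on the work surface. World frame = base frame: x ahead of the robot, y to its left, z up, the work surface at z = 0. Lengths are in m, angles in rad, forces in N, time in s.
With the tool pointing down it reaches from about 0.425 to 0.925 m from the base axis. Payload 6.8 kg.
Tool frame: the origin (TCP) lies between the finger pads; the fingertips stand 8 mm ahead of it and the grasp point (between the pads) lies 11 mm behind it; z points along the fingers, y is the direction in which the jaws open and shut (so a half turn about z gives the same grasp; the last joint's range is limited). The gripper opens to 85 mm and grips with 20 to 120 N. Pads are 22 mm wide; open, the fingers measure 114 mm over their backs; the gripper's body (76 mm by 85 mm) begins 54 mm behind the grasp point. The pads swing forward as they close: fully open they stand 13 mm farther back than shut.
Start: joints at [-1.382, 0.477, 0.022, 1.555, -0.011, 1.109, -0.083], TCP at [0.197, 0.646, 0.211] pointing down, gripper open.
Joint ranges: [-2.96, 2.96], [-0.34, 2.1], [-1.41, 1.46], [0.24, 2.44], [-1.37, 4.51], [0.17, 1.92], [-2.96, 2.96]. Speed limits (rad/s): [2.39, 2.39, 3.14, 3.14, 3.14, 3.14, 3.14].

### API

Orientations are given as a unit quaternion [w, x, y, z].
In Python, from rig import observe, vision, job gives the robot as it stands.
- The arm moves only by the tool send_rows, never from a script. Its argument "steps" is a list of rows, each an object with "delta_pos": the shift along the world's x, y, z in m, a list of three; "rot": the turn, a rotation vector about the world's x, y, z in rad, a list of three. In form: [{"delta_pos": [x, y, z], "rot": [ax, ay, az]}, ...]. A call has 1 to 12 rows; each row shifts and turns the commanded pose from where the row before left it; what a row does not reach is not made up. A row lasts 1/10 s, in which the tool goes at most 50 mm and 8.59 degrees, less where a joint would pass 70% of its speed; a pose out of reach is approached as far as the arm can. A call with a gripper value outside its range is refused whole. "hand" is the closure, from 0 (fully open) to 1 (shut), set as the call begins (left out, the last holds). The fingers move at their own pace and stop on an object; the grip force is fixed at half the most. Time passes only in rows, so rows that do not move let the fingers close. It gives the time, the measured TCP pose, the force and the opening at its end, in the units of the state.
- observe(): the state, without advancing time (a new reading comes with each control period).
- vision.camera(name): name is "scene" or "side" or "wrist"; returns the picture (384x512x3 uint8, red, green, blue); there is no depth.
- vision.camera_info(name): a dict with "vertical_fov" (degrees; the focal length in pixels is half the picture's height over the tangent of half this angle, whatever the lens; pixels are square), "cx", "cy" (the principal point, pixels), "world_from_camera" (4x4, takes a point from camera to world coordinates); the wrist camera has in their place "T_tool_cam" (4x4, takes a point from camera to tool coordinates, whose origin is the TCP and whose axes are the flange's). Camera axes: x right, y up, looking along -z (the intrinsics and any distortion apply to the point x, -y, -z); pixel columns grow to the right and rows downward; lengths in m; the calibration is good to about 2 mm. A picture is of the moment at which its call begins: read the wrist's pose just before it. camera_info takes no time and is no camera call.
- job.hand_in(): hands the job in, once; it reports no verdict.
The state is a dict: "time": time; "q": joint angles; "joint_velocities": joint speeds; "joint_efforts": joint torques, N m; "tcp_pos": TCP position; "tool_rot": TCP orientation; "force": force on the tool from outside, world axes, zero at the start; "moment": the same for the moment, N m; "gripper_width": finger opening in m.
Only numpy, scipy, OpenCV 4.12 (cv2) and the standard library are available. Lean on these libraries where they do the work, as an engineer would, in place of code of your own. Each camera call takes 0.05 s, during which the arm holds its last target.

## Working session

There is one attempt and no reset: what is moved stays moved. The work goes in short steps, Python scripts to look and compute and a tool call to move; the robot and the scene stay as the last step left them, time stands still between calls to the robot, and variables do not carry over. Pictures are saved under pics/ and viewed, and the job is handed in when it is done.

Besides the shell and the picture viewer there is one more tool, called as name(argument=value, ...) on one line, values as JSON. send_rows: Moves the arm, as the interface text tells. Its arguments: {"type":"object","properties":{"steps":{"type":"array","items":{"type":"object","properties":{"delta_pos":{"type":"array","items":{"type":"number"}},"rot":{"type":"array","items":{"type":"number"}}}}},"hand":{"type":"number"}},"required":["steps"]}

```bash
ls; mkdir -p pics; python3 - <<'E'
from rig import observe, vision, job
import cv2
s=observe();print(s)
for n in ["scene","side","wrist"]:
    im=vision.camera(n);cv2.imwrite(f"pics/{n}0.png",im[:,:,::-1]);print(n,vision.camera_info(n))
E
```

```text
pics
{'time': 0.0, 'q': array([-1.38208989,  0.47784086,  0.02233806,  1.55647024, -0.01151642,
        1.10931102, -0.08309881]), 'joint_velocities': array([-1.26176902e-03, -3.57016993e-04,  1.39959188e-04,  1.35083469e-03,
       -1.35596097e-03, -6.37732244e-05,  1.23465997e-03]), 'joint_efforts': array([-5.32386675e-04, -5.96441817e+01,  1.60782225e+00, -2.81197429e+01,
        1.25022573e-02,  9.33405769e-03, -5.27384813e-06]), 'tcp_pos': array([0.19723886, 0.6448619 , 0.20969047]), 'tool_rot': array([-7.70583789e-05,  1.47850734e-01,  9.89009230e-01, -9.47602494e-04]), 'force': array([0.48995096, 0.42789127, 0.56732716]), 'moment': array([-0.06595864, -0.00200024, -0.01439619]), 'gripper_width': 0.08507932722112958}
scene {'vertical_fov': 48.65568192184739, 'cx': 251.90409514331012, 'cy': 193.22433436859998, 'world_from_camera': array([[-0.33280416, -0.62902102,  0.70254818,  1.34856391],
       [ 0.94288523, -0.21055229,  0.25813789,  0.39743952],
       [-0.01445103,  0.74833167,  0.66316731,  0.8358465 ],
       [ 0.        ,  0.        ,  0.        ,  1.        ]])}
side {'vertical_fov': 56.379319743024865, 'cx': 248.17062489160776, 'cy': 196.36418031598166, 'world_from_camera': array([[ 0.91383562,  0.27786181, -0.29613727,  0.23577708],
       [-0.40592287,  0.60447935, -0.68544244, -0.65628881],
       [-0.01144941,  0.7465906 ,  0.66518522,  0.80231393],
       [ 0.        ,  0.        ,  0.        ,  1.        ]])}
wrist {'vertical_fov': 71.85836336734333, 'cx': 256.5636997587745, 'cy': 189.51164626733276, 'T_tool_cam': array([[ 2.12868992e-04,  9.47528210e-01,  3.19672093e-01,
         8.31048440e-02],
       [ 9.99999961e-01, -1.43169679e-04, -2.41533983e-04,
        -8.09881148e-04],
       [-1.83092912e-04,  3.19672131e-01, -9.47528203e-01,
        -1.63527074e-01],
       [ 0.00000000e+00,  0.00000000e+00,  0.00000000e+00,
         1.00000000e+00]])}
```

View pics/scene0.png

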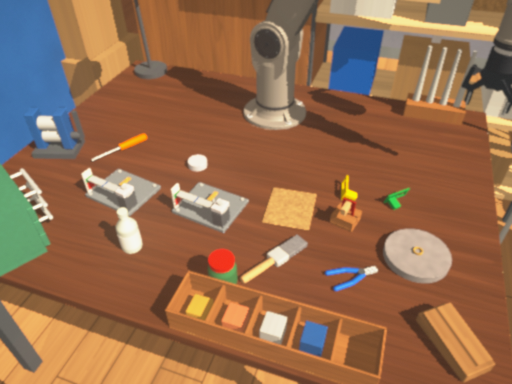

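View pics/side0.png

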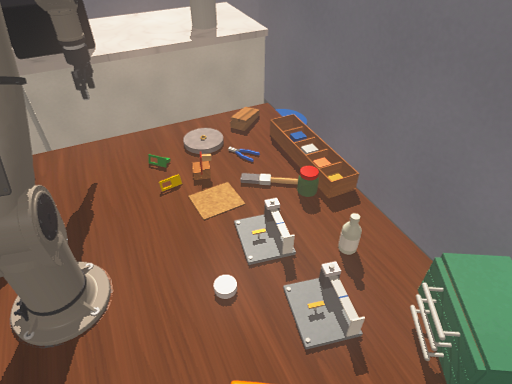

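View pics/wrist0.png

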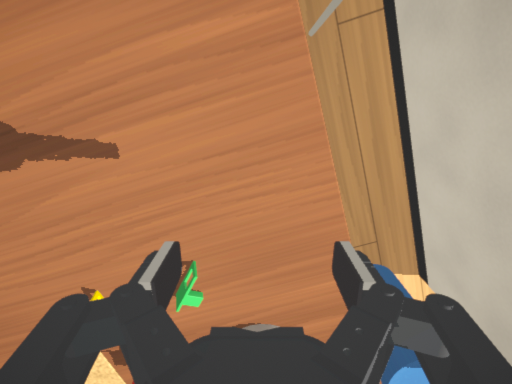

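```bash
cat > h.py <<'E'
import numpy as np, cv2
from rig import observe, vision, job
from scipy.spatial.transform import Rotation as R
def KM(n,s=None):
    i=vision.camera_info(n); f=192/np.tan(np.radians(i["vertical_fov"])/2)
    if n=="wrist":
        s=s or observe(); q=s["tool_rot"]; T=np.eye(4); T[:3,:3]=R.from_quat([q[1],q[2],q[3],q[0]]).as_matrix(); T[:3,3]=s["tcp_pos"]
        M=T@np.array(i["T_tool_cam"])
    else: M=np.array(i["world_from_camera"])
    return f,i["cx"],i["cy"],M
def unproj(cam,u,v,z):
    f,cx,cy,M=cam; d=M[:3,:3]@np.array([(u-cx)/f,-(v-cy)/f,-1]); o=M[:3,3]
    return o+d*(z-o[2])/d[2]
def proj(cam,p):
    f,cx,cy,M=cam; c=M[:3,:3].T@(np.asarray(p)-M[:3,3]); return np.array([cx+f*c[0]/-c[2],cy-f*c[1]/-c[2]])
def crop(im,x0,y0,x1,y1,k,name):
    c=cv2.resize(im[y0:y1,x0:x1],None,fx=k,fy=k,interpolation=cv2.INTER_CUBIC)
    cv2.imwrite(name,c)
E
python3 - <<'E'
from h import *
a=cv2.imread("pics/scene0.png");b=cv2.imread("pics/side0.png")
crop(a,70,150,250,260,4.4,"pics/c1.png")
crop(a,255,165,385,245,6,"pics/c2.png")
crop(b,220,190,370,350,3.7,"pics/c3.png")
crop(b,140,140,260,220,6,"pics/c4.png")
E
```

```text
(no output)
```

View pics/c1.png

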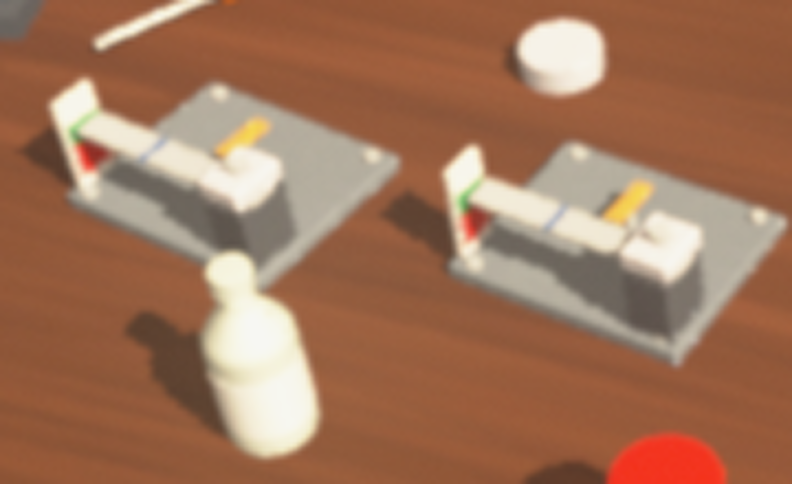

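View pics/c2.png

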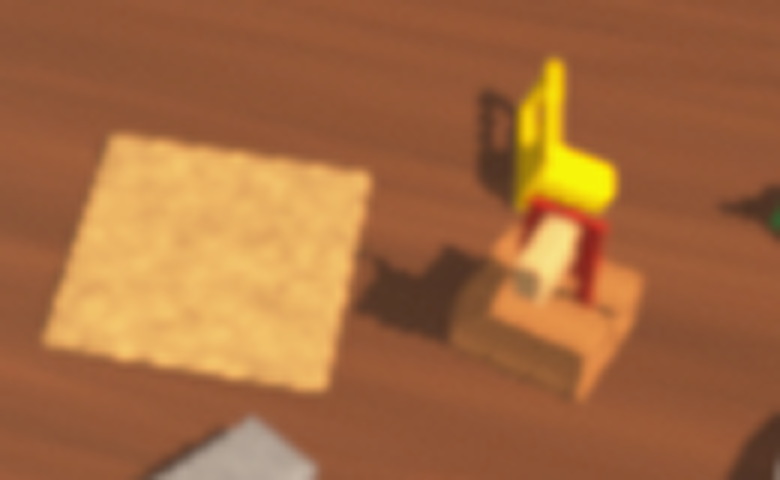

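View pics/c3.png

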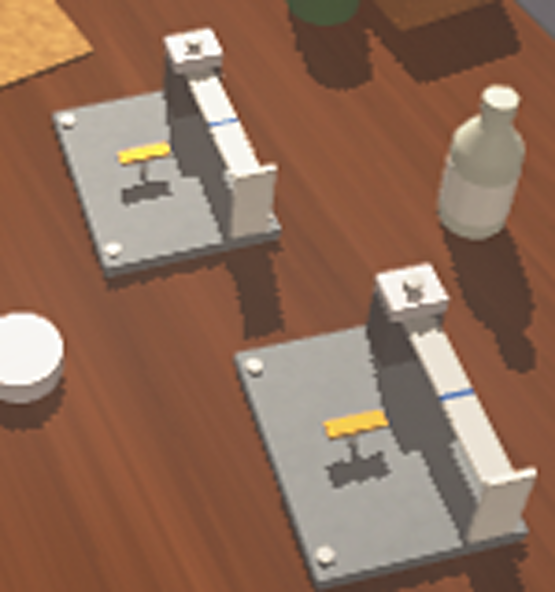

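View pics/c4.png

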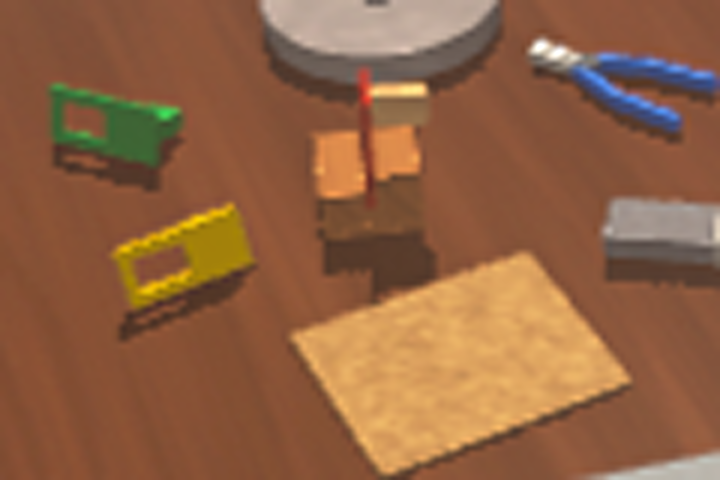

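```bash
python3 - <<'E'
from h import *
np.set_printoptions(precision=4,suppress=True)
S=KM("scene");D=KM("side")
s1=lambda x,y:(70+x/4.4,150+y/4.4)
s2=lambda x,y:(255+x/6,165+y/6)
d3=lambda x,y:(220+x/3.7,190+y/3.7)
d4=lambda x,y:(140+x/6,140+y/6)
def U(n,c,f,pts,z):
    print(n,*[unproj(c,*f(*p),z)[:2] for p in pts])
U("L base sc",S,s1,[(217,82),(400,158),(265,285),(70,195)],.012)
U("L base sd",D,d3,[(237,354),(318,583),(525,533)],.012)
U("L mid sc",S,s1,[(152,149)],.0635);U("L mid sd",D,d3,[(456,394)],.0635)
U("L head sc",S,s1,[(245,136)],.035);U("L head sd",D,d3,[(355,424)],.035)
U("R base sc",S,s1,[(572,142),(788,220),(678,358),(450,265)],.012)
U("R base sd",D,d3,[(55,115),(107,272),(280,233)],.012)
U("R mid sc",S,s1,[(557,217)],.0635);U("R mid sd",D,d3,[(223,121)],.0635)
U("R head sc",S,s1,[(629,203)],.035);U("R head sd",D,d3,[(145,154)],.035)
U("pad sc",S,s2,[(112,132),(371,172),(326,391),(43,346)],.004)
U("pad sd",D,d4,[(529,252),(632,380),(388,475),(291,338)],.004)
U("block far-end top sc",S,s2,[(514,270),(548,277),(553,215),(580,222)],.080)
U("plate top corners sc",S,s2,[(530,200),(607,218)],.083)
U("plate top sd",D,d4,[(363,70),(370,95)],.083)
U("block top sd",D,d4,[(427,86),(428,98),(372,87)],.080)
U("rack top sc",S,s2,[(643,272),(580,362),(455,320),(510,230)],.032)
U("rack top sd",D,d4,[(313,133),(320,198),(421,178),(415,126)],.032)
E
```

```text
L base sc [ 0.4983 -0.3586] [ 0.5312 -0.193 ] [ 0.6686 -0.2144] [ 0.6354 -0.3848]
L base sd [ 0.531  -0.1982] [ 0.4983 -0.3627] [ 0.6322 -0.3882]
L mid sc [ 0.6252 -0.3127]
L mid sd [ 0.6242 -0.3119]
L head sc [ 0.5669 -0.2869]
L head sd [ 0.5667 -0.2902]
R base sc [ 0.4785 -0.0886] [0.506  0.0789] [0.6435 0.0575] [ 0.6148 -0.1115]
R base sd [0.5039 0.0706] [ 0.4772 -0.0955] [ 0.6119 -0.1163]
R mid sc [ 0.6013 -0.0369]
R mid sd [ 0.6022 -0.0368]
R head sc [ 0.5468 -0.0146]
R head sd [ 0.544  -0.0193]
pad sc [0.42   0.1262] [0.4086 0.2554] [0.5593 0.2695] [0.573  0.1408]
pad sd [0.5581 0.265 ] [0.5688 0.1388] [0.4237 0.1251] [0.409  0.2502]
block far-end top sc [0.5368 0.3401] [0.5364 0.3546] [0.497  0.3498] [0.4977 0.3617]
plate top corners sc [0.4939 0.3388] [0.4949 0.3724]
plate top sd [0.4995 0.3711] [0.4953 0.3453]
block top sd [0.5294 0.3441] [0.5259 0.3325] [0.5    0.3566]
rack top sc [0.468  0.3918] [0.5336 0.3744] [0.5253 0.3177] [0.4594 0.3298]
rack top sd [0.4697 0.3931] [0.4543 0.3299] [0.5142 0.3232] [0.5282 0.3738]
```

send_rows(hand=1, steps=[{"delta_pos": [0.025,-0.0425,0],"rot": [0,0,0.01]},{"delta_pos": [0.025,-0.0425,0],"rot": [0,0,0.01]},{"delta_pos": [0.025,-0.0425,0],"rot": [0,0,0.01]},{"delta_pos": [0.025,-0.0425,0],"rot": [0,0,0.01]},{"delta_pos": [0.025,-0.0425,0],"rot": [0,0,0.01]},{"delta_pos": [0.025,-0.0425,0],"rot": [0,0,0.01]},{"delta_pos": [0.025,-0.0425,0],"rot": [0,0,0.01]},{"delta_pos": [0.025,-0.0425,0],"rot": [0,0,0.01]},{"delta_pos": [0.025,-0.0425,0],"rot": [0,0,0.01]},{"delta_pos": [0.025,-0.0425,0],"rot": [0,0,0.01]},{"delta_pos": [0.025,-0.0425,0],"rot": [0,0,0.01]},{"delta_pos": [0.025,-0.0425,0],"rot": [0,0,0.01]}])

```text
time: 1.35
tcp_pos: [0.498, 0.1337, 0.2108]
tool_rot: [0.0, 0.088, 0.996, 0.0]
force: [1.9, 0.1, -0.4]
gripper_width: 0.0001
```

send_rows(steps=[{"delta_pos": [0.026,-0.0425,0],"rot": [0,0,0]},{"delta_pos": [0.026,-0.0425,0],"rot": [0,0,0]},{"delta_pos": [0.026,-0.0425,0],"rot": [0,0,0]},{"delta_pos": [0.026,-0.043,0],"rot": [0,0,0]},{"delta_pos": [0,0,-0.045]},{"delta_pos": [0,0,-0.045]},{"delta_pos": [0,0,-0.02]},{"delta_pos": [0,0,0]}])

```text
schema error: expected keys delta_pos, rot
```

```bash
python3 - <<'E'
from h import *
s=observe();print(s["tcp_pos"],s["force"])
im=vision.camera("wrist")[:,:,::-1];cv2.imwrite("pics/w1.png",im)
im=vision.camera("side")[:,:,::-1];crop(im,200,160,350,280,5,"pics/sd1.png")
print(proj(KM("wrist",s),[.602,-.037,.0635]))
E
```

```text
[0.49796716 0.13365784 0.21078067] [ 1.93329321  0.09118189 -0.36966087]
[147.74529972 265.9544333 ]
```

View pics/w1.png

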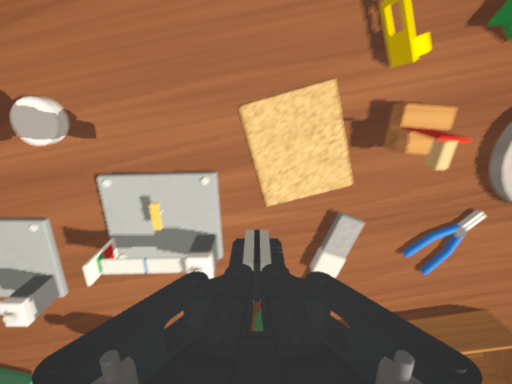

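View pics/sd1.png

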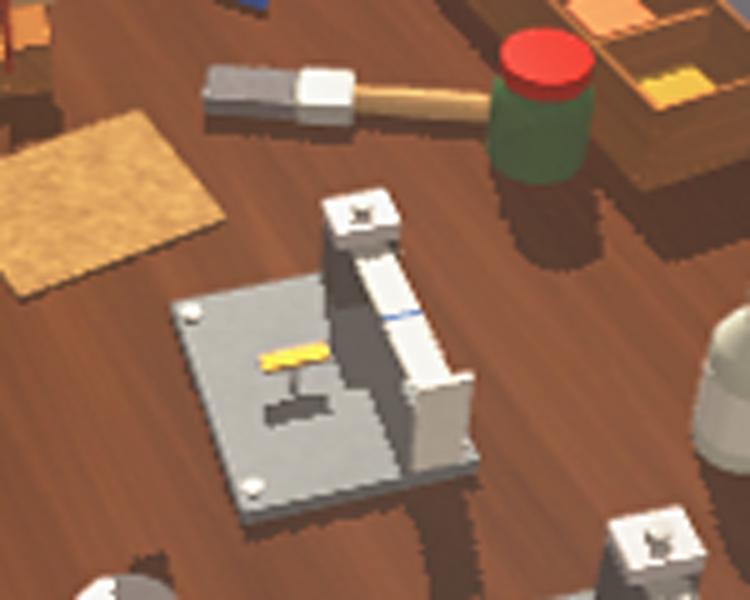

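send_rows(steps=[{"delta_pos": [0.026,-0.0425,0],"rot": [0,0,0]},{"delta_pos": [0.026,-0.0425,0],"rot": [0,0,0]},{"delta_pos": [0.026,-0.0425,0],"rot": [0,0,0]},{"delta_pos": [0.026,-0.043,0],"rot": [0,0,0]},{"delta_pos": [0,0,-0.045],"rot": [0,0,0]},{"delta_pos": [0,0,-0.045],"rot": [0,0,0]},{"delta_pos": [0,0,-0.04],"rot": [0,0,0]},{"delta_pos": [0,0,-0.005],"rot": [0,0,0]},{"delta_pos": [0,0,0],"rot": [0,0,0]}])

```text
time: 2.35
tcp_pos: [0.6006, -0.0344, 0.0752]
tool_rot: [-0.001, 0.088, 0.996, -0.0]
force: [0.2, -1.1, 0.8]
gripper_width: 0.0001
```

```bash
python3 - <<'E'
from h import *
S=KM("scene");D=KM("side")
f=lambda i:i
# wrist refinement from w1 pose
import numpy as np
s=observe();print(s["tcp_pos"],s["force"])
im=cv2.imread("pics/w1.png")
crop(im,370,80,490,190,6,"pics/w1r.png")
crop(im,80,160,230,290,5,"pics/w1s.png")
E
```

```text
[ 0.60063956 -0.0344284   0.07520856] [ 0.17683596 -1.06103221  0.83599524]
```

View pics/w1r.png

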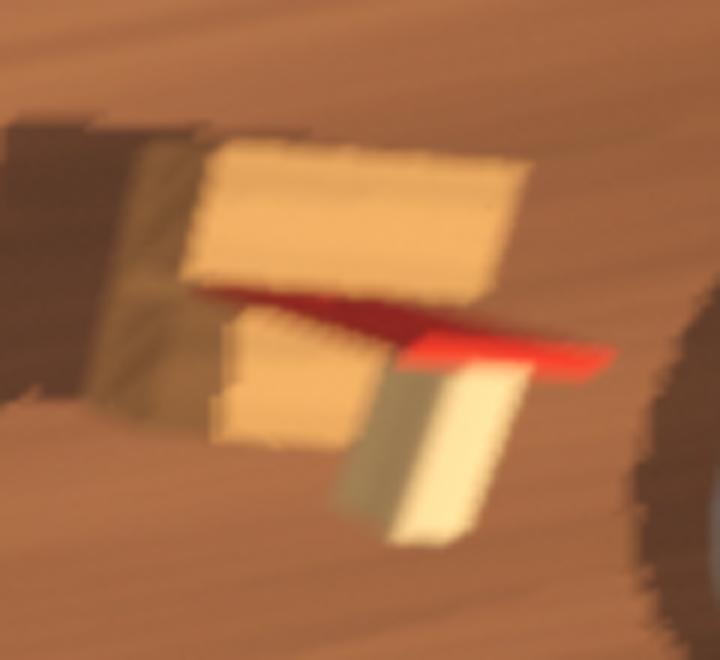

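View pics/w1s.png

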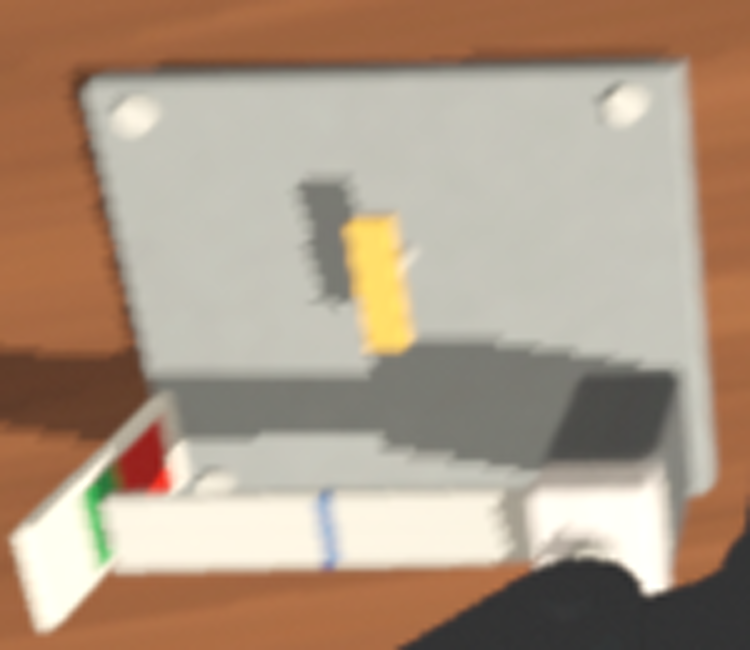

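send_rows(steps=[{"delta_pos": [0.001,-0.0025,-0.001],"rot": [0,0,0]},{"delta_pos": [0,0,-0.0015],"rot": [0,0,0]},{"delta_pos": [0,0,-0.001],"rot": [0,0,0]},{"delta_pos": [0,0,-0.001],"rot": [0,0,0]},{"delta_pos": [0,0,-0.001],"rot": [0,0,0]},{"delta_pos": [0,0,0],"rot": [0,0,0]}])

```text
time: 2.95
tcp_pos: [0.6022, -0.0372, 0.0702]
tool_rot: [-0.0, 0.088, 0.996, 0.0]
force: [-0.5, 0.5, 0.2]
gripper_width: -0.0002
```

```bash
python3 - <<'E'
from h import *
np.set_printoptions(precision=4,suppress=True)
s={"tcp_pos":np.array([0.49796716,0.13365784,0.21078067]),"tool_rot":np.array([0,.088,.99612,0])}
W=KM("wrist",s)
r=lambda x,y:unproj
def P(n,off,k,pts,z): print(n,*[unproj(W,off[0]+x/k,off[1]+y/k,z)[:2] for x,y in pts])
P("rack",(370,80),6,[(213,137),(533,160),(185,280)],.032)
P("plate top",(370,80),6,[(400,360),(425,333),(618,350),(590,382)],.083)
P("block top",(370,80),6,[(448,367),(532,367),(470,537),(388,541)],.080)
P("Rhead",(80,160),5,[(342,222),(397,215),(413,348),(367,353)],.035)
P("Rbase",(80,160),5,[(82,82),(688,62),(716,490)],.012)
P("Rmid",(80,160),5,[(327,530)],.0635)
P("pad",(0,0),1,[(239,107),(336,80),(353,184),(268,205)],.004)
E
```

```text
rack [0.4511 0.3271] [0.4672 0.3919] [0.4791 0.3214]
plate top [0.491 0.334] [0.4868 0.3382] [0.4961 0.3729] [0.5012 0.3683]
block top [0.4946 0.3446] [0.4973 0.3599] [0.5283 0.3503] [0.5264 0.335 ]
Rhead [ 0.5239 -0.0229] [ 0.5245 -0.0074] [ 0.5645 -0.0147] [ 0.5638 -0.0281]
Rbase [ 0.4771 -0.0941] [0.5016 0.0765] [0.6396 0.0543]
Rmid [ 0.6015 -0.0402]
pad [0.4204 0.123 ] [0.4097 0.2532] [0.5553 0.2663] [0.5662 0.1384]
```

send_rows(steps=[{"delta_pos": [0,0,-0.001],"rot": [0,0,0]},{"delta_pos": [0,0,-0.001],"rot": [0,0,0]},{"delta_pos": [0,0,-0.001],"rot": [0,0,0]},{"delta_pos": [0,0,0],"rot": [0,0,0]}])

```text
time: 3.35
tcp_pos: [0.6021, -0.0373, 0.067]
tool_rot: [-0.0, 0.088, 0.996, -0.0]
force: [0.2, 0.3, -0.5]
gripper_width: -0.0005
```

```bash
python3 - <<'E'
from h import *
s=observe();print(s["tcp_pos"],s["force"])
im=vision.camera("wrist")[:,:,::-1];crop(im,150,150,350,320,4,"pics/w2.png")
im=vision.camera("side")[:,:,::-1];crop(im,240,160,340,260,6,"pics/sd2.png")
im=vision.camera("scene")[:,:,::-1];crop(im,150,140,270,240,6,"pics/sc2.png")
E
```

```text
[ 0.60211442 -0.03727501  0.06695522] [ 0.22350743  0.28745952 -0.46366602]
```

View pics/w2.png

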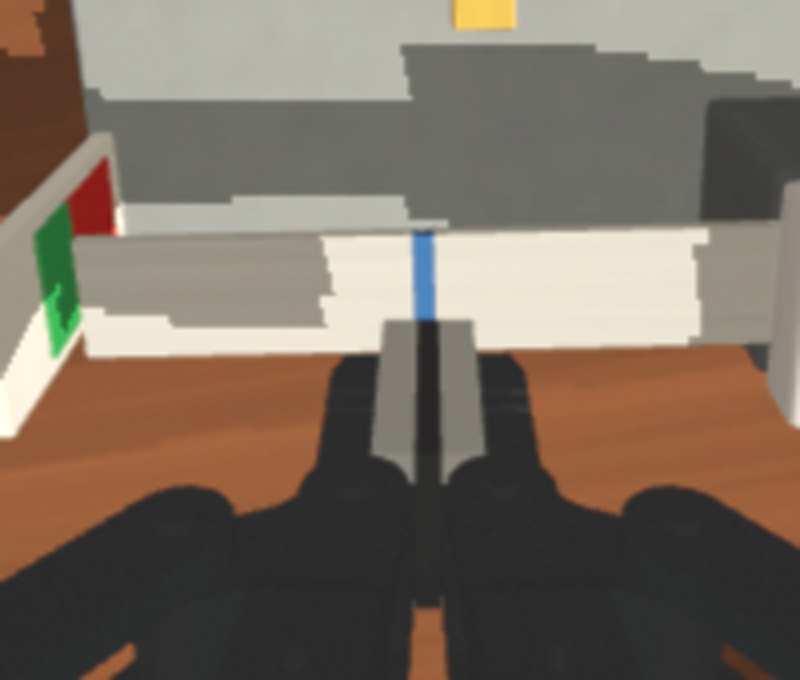

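View pics/sd2.png

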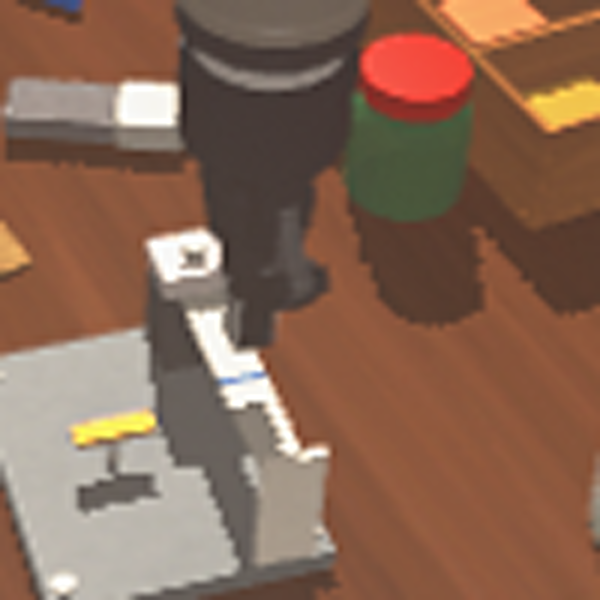

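View pics/sc2.png

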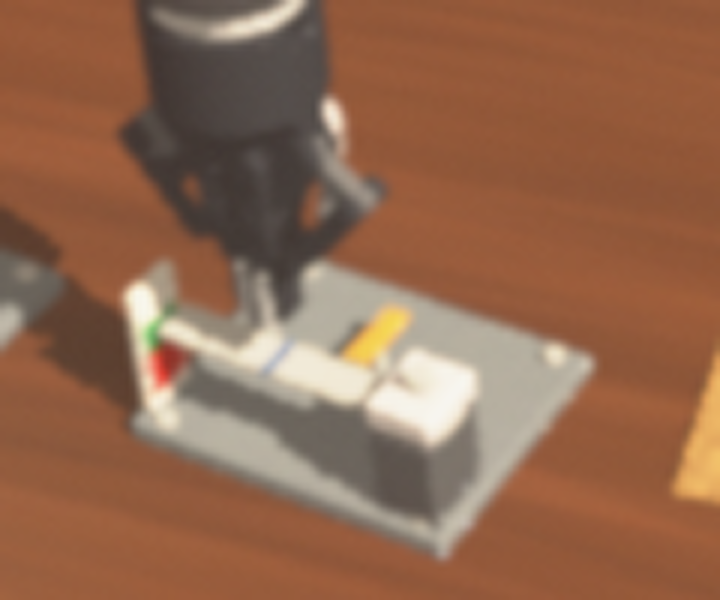

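```bash
python3 - <<'E'
from h import *
s=observe()
for z in (.059,.0635,.068,.072,.08):
  p=[.602,-.0373,z]
  a=proj(KM("scene"),p);b=proj(KM("side"),p);c=proj(KM("wrist",s),p)
  print(z,(a-[150,140])*6,(b-[240,160])*6,(c-150)*4)
E
```

```text
0.059 [279.11750219 364.02793056] [241.36217069 383.54972434] [429.65724487 290.56082009]
0.0635 [278.11012547 356.67547137] [241.81618278 376.98227129] [429.74195147 301.85893306]
0.068 [277.0975019  349.28471736] [242.27285649 370.37631686] [429.83065585 313.69026769]
0.072 [276.19295407 342.68276708] [242.6810421 364.4717608] [429.91309405 324.68582277]
0.08 [274.37120714 329.38652973] [243.50384484 352.56961433] [430.08904243 348.15370877]
```

```bash
python3 - <<'E'
from h import *
def ray(c,u,v):
    f,cx,cy,M=c; d=M[:3,:3]@np.array([(u-cx)/f,-(v-cy)/f,-1]); return M[:3,3],d/np.linalg.norm(d)
def tri(*rs):
    A=sum(np.eye(3)-np.outer(d,d) for o,d in rs); b=sum((np.eye(3)-np.outer(d,d))@o for o,d in rs); return np.linalg.solve(A,b)
S=KM("scene");D=KM("side")
for a,b in [((265,330),(258,345)),((285,318),(258,345)),((262,335),(245,348)),((275,330),(258,348))]:
  rs=[ray(S,150+a[0]/6,140+a[1]/6),ray(D,240+b[0]/6,160+b[1]/6)]
  p=tri(*rs);print(p,[np.linalg.norm(np.cross(p-o,d)) for o,d in rs])
im=cv2.imread("pics/sc2.png");cv2.imwrite("pics/sc2z.png",cv2.resize(im[220:420,150:400],None,fx=3,fy=3))
im=cv2.imread("pics/sd2.png");cv2.imwrite("pics/sd2z.png",cv2.resize(im[220:460,130:350],None,fx=3,fy=2.5))
E
```

```text
[ 0.6081938  -0.03890779  0.08417317] [np.float64(0.00040681628488884093), np.float64(0.0004068162848887316)]
[ 0.60455575 -0.03568787  0.08596144] [np.float64(0.005543826238097798), np.float64(0.0055438262380977975)]
[ 0.60525356 -0.03864213  0.08099583] [np.float64(0.0031444609932594994), np.float64(0.0031444609932594235)]
[ 0.60701525 -0.03699985  0.08231623] [np.float64(0.0026600237528732126), np.float64(0.0026600237528731307)]
```

View pics/sc2z.png

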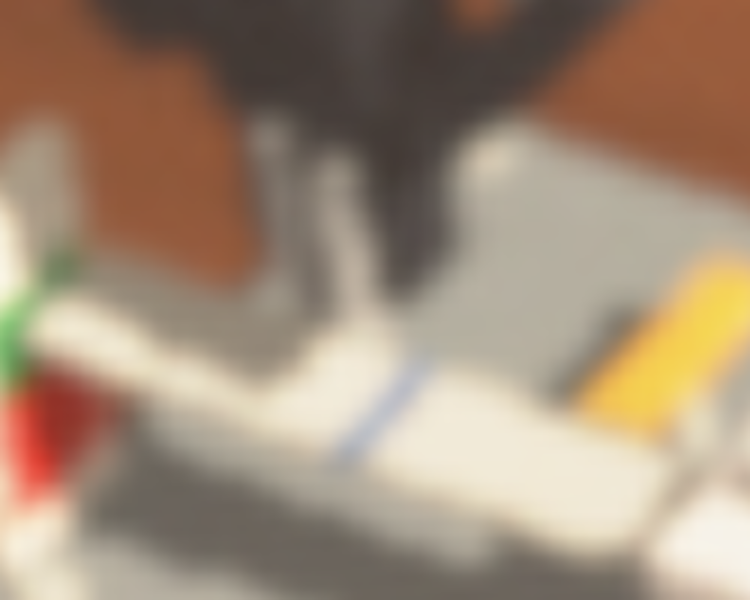

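View pics/sd2z.png

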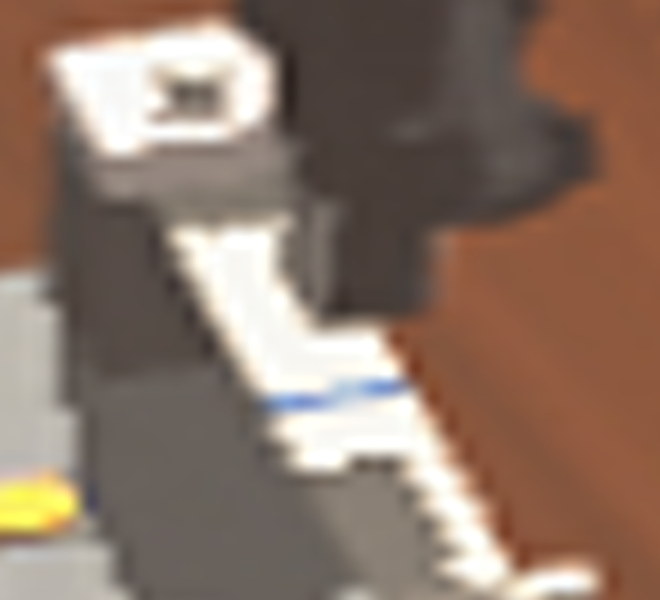

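send_rows(steps=[{"delta_pos": [0,0,-0.002],"rot": [0,0,0]},{"delta_pos": [0,0,-0.001],"rot": [0,0,0]},{"delta_pos": [0,0,0],"rot": [0,0,0]}])

```text
time: 3.8
tcp_pos: [0.6021, -0.0372, 0.064]
tool_rot: [-0.0, 0.088, 0.996, -0.0]
force: [0.5, 0.1, -1.1]
gripper_width: 0.0002
```

send_rows(steps=[{"delta_pos": [0,0,-0.002],"rot": [0,0,0]},{"delta_pos": [0,0,-0.001],"rot": [0,0,0]},{"delta_pos": [0,0,0],"rot": [0,0,0]}])

```text
time: 4.1
tcp_pos: [0.6021, -0.0373, 0.061]
tool_rot: [-0.0, 0.088, 0.996, -0.0]
force: [-0.9, -0.8, -0.3]
gripper_width: 0.0002
```

send_rows(steps=[{"delta_pos": [0,0,-0.002],"rot": [0,0,0]},{"delta_pos": [0,0,0],"rot": [0,0,0]}])

```text
time: 4.3
tcp_pos: [0.6021, -0.0372, 0.0589]
tool_rot: [-0.0, 0.088, 0.996, -0.0]
force: [0.3, 0.1, 0.2]
gripper_width: -0.0005
```

```bash
python3 - <<'E'
from h import *
s=observe();print(s["tcp_pos"],s["force"],s["q"])
im=vision.camera("wrist")[:,:,::-1];cv2.imwrite("pics/w3.png",im)
im=vision.camera("scene")[:,:,::-1];crop(im,150,140,270,240,6,"pics/sc3.png")
E
```

```text
[ 0.60211189 -0.03722379  0.05894091] [0.34245483 0.09110923 0.17360831] [-0.27083509  0.55688597  0.30642598  1.86901099 -0.23581959  0.7512828
  1.55952155]
```

View pics/w3.png

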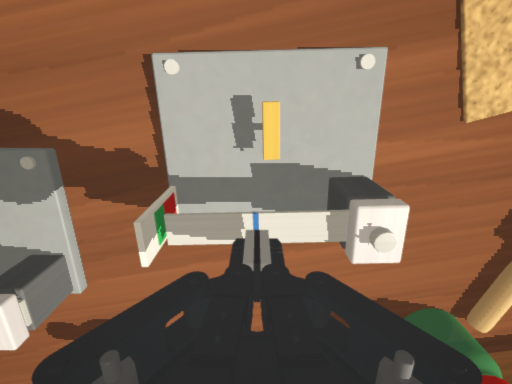

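View pics/sc3.png

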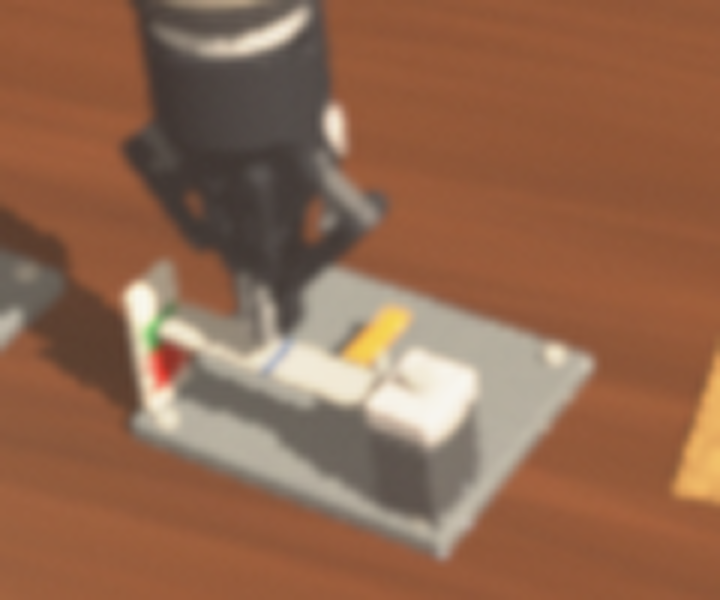

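```bash
python3 - <<'E'
from h import *
s=observe();W=KM("wrist",s)
for p in [[.4775,-.0925,.012],[.5045,.0755,.012],[.5445,-.0175,.035],[.602,-.038,.0635]]:
  print(proj(W,p))
print(W[3][:3,3])
E
```

```text
[151.18415965  56.147766  ]
[388.98371757  51.59018434]
[270.8981092  134.68710932]
[256.48170258 231.10581218]
[ 0.52022351 -0.0233793   0.22268383]
```

send_rows(steps=[{"delta_pos": [0,0,-0.002],"rot": [0,0,0]},{"delta_pos": [0,0,-0.001],"rot": [0,0,0]},{"delta_pos": [0,0,0],"rot": [0,0,0]}])

```text
time: 4.7
tcp_pos: [0.6021, -0.0373, 0.056]
tool_rot: [-0.0, 0.088, 0.996, -0.0]
force: [-0.3, 0.5, 0.2]
gripper_width: 0.0001
```

send_rows(steps=[{"delta_pos": [0,0,-0.002],"rot": [0,0,0]},{"delta_pos": [0,0,-0.001],"rot": [0,0,0]},{"delta_pos": [0,0,0],"rot": [0,0,0]}])

```text
time: 5.0
tcp_pos: [0.6021, -0.0373, 0.053]
tool_rot: [-0.0, 0.088, 0.996, -0.0]
force: [0.5, -0.5, 0.3]
gripper_width: 0.0002
```

send_rows(steps=[{"delta_pos": [0,0,-0.002],"rot": [0,0,0]},{"delta_pos": [0,0,0],"rot": [0,0,0]}])

```text
time: 5.2
tcp_pos: [0.6021, -0.0373, 0.051]
tool_rot: [-0.0, 0.088, 0.996, -0.0]
force: [-0.3, 0.5, -0.2]
gripper_width: -0.0001
```

send_rows(steps=[{"delta_pos": [0,0,-0.002],"rot": [0,0,0]},{"delta_pos": [0,0,-0.001],"rot": [0,0,0]},{"delta_pos": [0,0,0],"rot": [0,0,0]}])

```text
time: 5.5
tcp_pos: [0.6021, -0.0373, 0.048]
tool_rot: [-0.0, 0.088, 0.996, -0.0]
force: [-0.7, -0.2, -0.3]
gripper_width: 0.0004
```

send_rows(steps=[{"delta_pos": [0,0,-0.002],"rot": [0,0,0]},{"delta_pos": [0,0,0],"rot": [0,0,0]}])

```text
time: 5.7
tcp_pos: [0.6021, -0.0373, 0.046]
tool_rot: [-0.0, 0.088, 0.996, -0.0]
force: [-0.6, 0.3, 0.0]
gripper_width: -0.0001
```

```bash
python3 - <<'E'
from h import *
im=vision.camera("wrist")[:,:,::-1];cv2.imwrite("pics/w4.png",im)
im=vision.camera("scene")[:,:,::-1];crop(im,150,140,270,240,6,"pics/sc4.png")
im=vision.camera("side")[:,:,::-1];crop(im,240,160,340,260,6,"pics/sd4.png")
s=observe();print(s["tcp_pos"],s["force"],s["q"])
E
```

```text
[ 0.60224922 -0.03730212  0.0461858 ] [0.33508959 0.19966344 0.70454132] [-0.26489157  0.5751552   0.2990884   1.87442521 -0.24345313  0.72747218
  1.5656546 ]
```

View pics/w4.png

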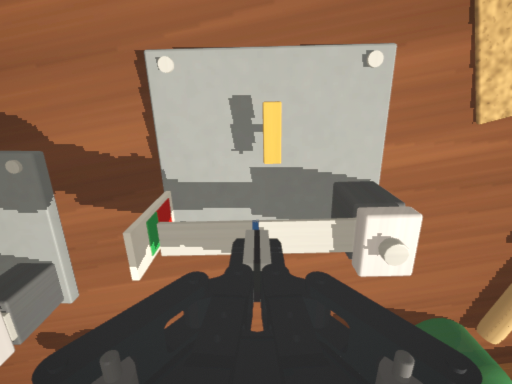

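View pics/sc4.png

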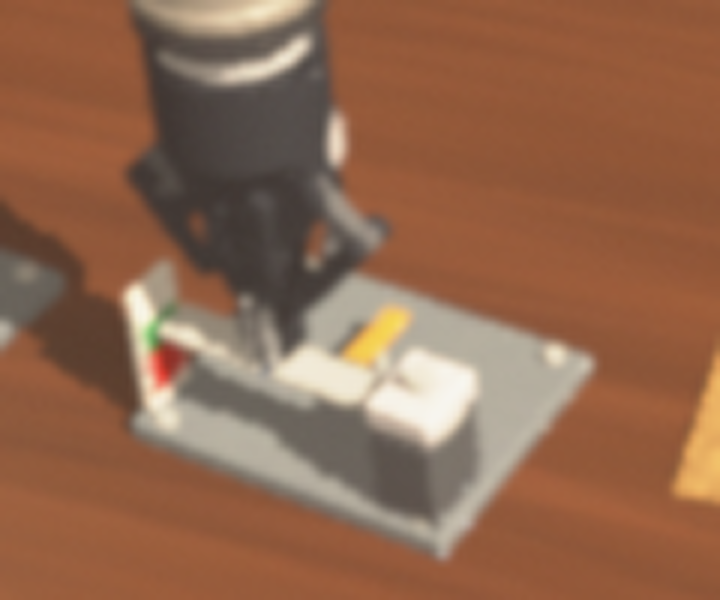

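View pics/sd4.png

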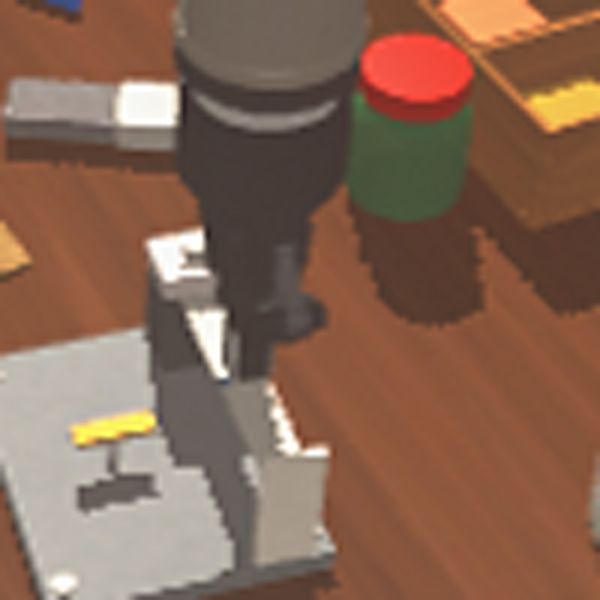

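send_rows(steps=[{"delta_pos": [0,0,-0.001],"rot": [0,0,0]},{"delta_pos": [0,0,-0.001],"rot": [0,0,0]},{"delta_pos": [0,0,0],"rot": [0,0,0]}])

```text
time: 6.15
tcp_pos: [0.6021, -0.0373, 0.044]
tool_rot: [-0.0, 0.088, 0.996, -0.0]
force: [0.1, 1.2, -0.2]
gripper_width: -0.0002
```

send_rows(steps=[{"delta_pos": [0,0,-0.001],"rot": [0,0,0]},{"delta_pos": [0,0,-0.001],"rot": [0,0,0]},{"delta_pos": [0,0,0],"rot": [0,0,0]}])

```text
time: 6.45
tcp_pos: [0.6024, -0.0373, 0.0423]
tool_rot: [0.0, 0.088, 0.996, 0.0]
force: [-0.4, -0.4, 1.8]
gripper_width: -0.0001
```

send_rows(steps=[{"delta_pos": [0,0,-0.001],"rot": [0,0,0]},{"delta_pos": [0,0,0],"rot": [0,0,0]}])

```text
time: 6.65
tcp_pos: [0.6024, -0.0373, 0.0414]
tool_rot: [0.0, 0.088, 0.996, 0.0]
force: [-1.1, -1.0, 4.1]
gripper_width: -0.0
```

send_rows(steps=[{"delta_pos": [0,0,-0.001],"rot": [0,0,0]},{"delta_pos": [0,0,-0.0005],"rot": [0,0,0]},{"delta_pos": [0,0,0],"rot": [0,0,0]}])

```text
time: 6.95
tcp_pos: [0.6025, -0.0373, 0.0402]
tool_rot: [0.0, 0.088, 0.996, 0.0]
force: [-1.3, 0.4, 7.3]
gripper_width: -0.0002
```

send_rows(steps=[{"delta_pos": [0,0,0],"rot": [0,0,0]},{"delta_pos": [0,0,0],"rot": [0,0,0]},{"delta_pos": [0,0,0],"rot": [0,0,0]},{"delta_pos": [0,0,0],"rot": [0,0,0]},{"delta_pos": [0,0,0],"rot": [0,0,0]}])

```text
time: 7.45
tcp_pos: [0.6024, -0.0373, 0.0403]
tool_rot: [0.0, 0.088, 0.996, 0.0]
force: [-1.7, 0.3, 7.5]
gripper_width: -0.0
```

```bash
python3 - <<'E'
from h import *
im=vision.camera("wrist")[:,:,::-1];cv2.imwrite("pics/w5.png",im)
im=vision.camera("scene")[:,:,::-1];crop(im,150,140,270,240,6,"pics/sc5.png")
s=observe();print(s["tcp_pos"],s["force"],s["q"])
E
```

```text
[ 0.60244586 -0.03725052  0.0402823 ] [-1.8125437  -0.31729019  7.00022492] [-0.26192466  0.58374686  0.29538812  1.87660699 -0.24725823  0.71632692
  1.56874913]
```

View pics/w5.png

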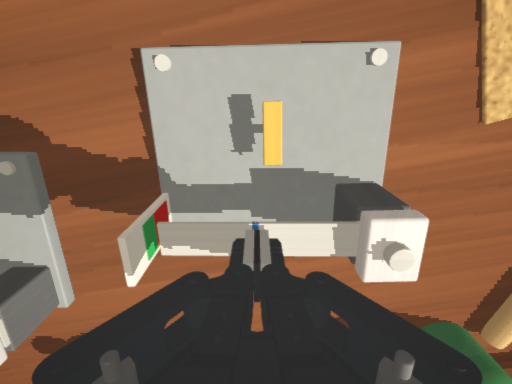

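View pics/sc5.png

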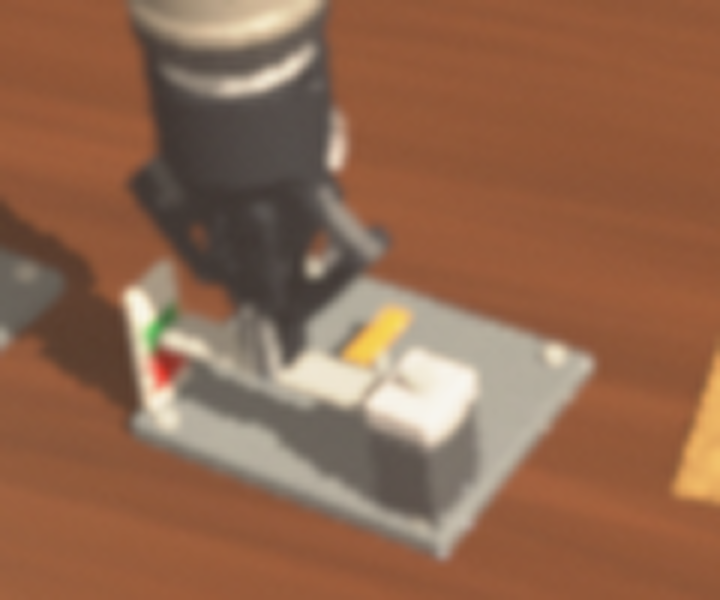

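send_rows(steps=[{"delta_pos": [0,0,-0.0003],"rot": [0,0,0]},{"delta_pos": [0,0,0],"rot": [0,0,0]},{"delta_pos": [0,0,0],"rot": [0,0,0]},{"delta_pos": [0,0,0],"rot": [0,0,0]}])

```text
time: 7.95
tcp_pos: [0.6024, -0.0373, 0.04]
tool_rot: [0.0, 0.088, 0.996, 0.0]
force: [-1.9, 0.5, 7.6]
gripper_width: -0.0003
```

```bash
python3 - <<'E'
from h import *
im=cv2.imread("pics/w5.png");crop(im,110,20,260,150,5,"pics/w5a.png");crop(im,250,20,440,150,4,"pics/w5b.png");crop(im,100,180,440,300,2.3,"pics/w5c.png")
E
```

```text
(no output)
```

View pics/w5a.png

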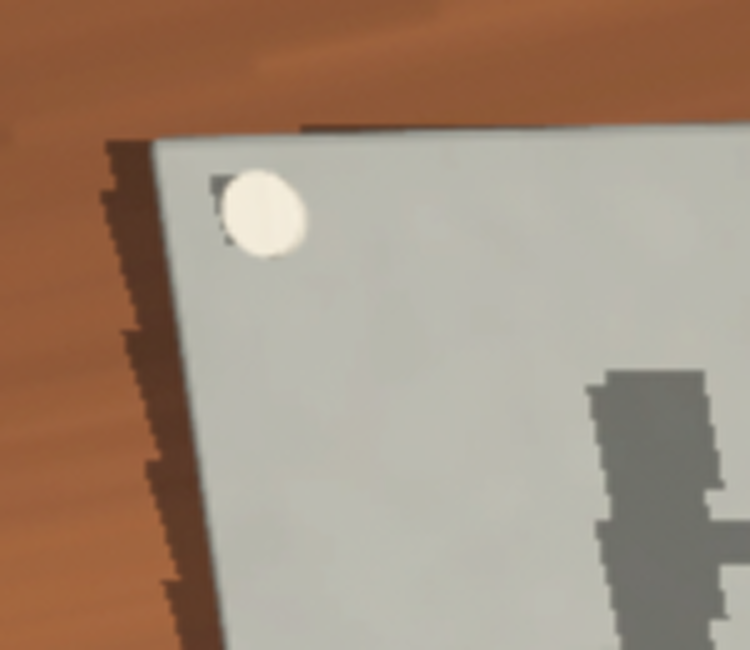

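View pics/w5b.png

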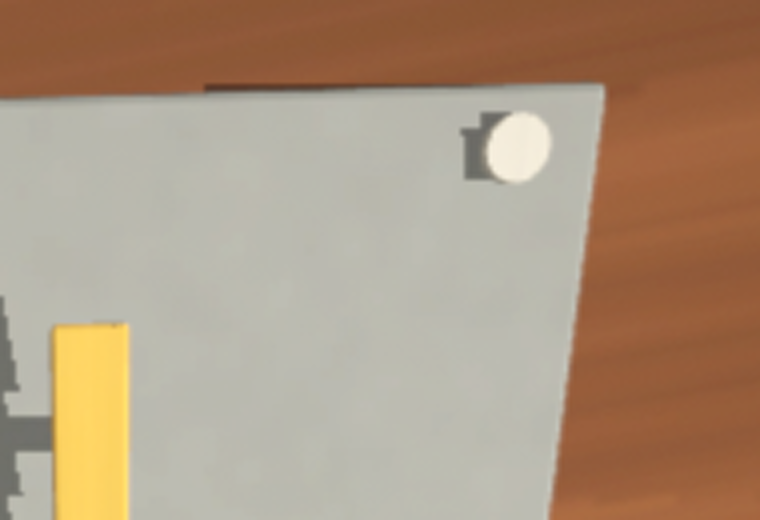

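View pics/w5c.png

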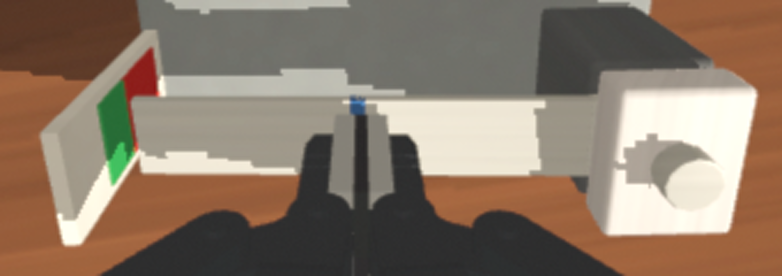

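```bash
python3 - <<'E'
from h import *
np.set_printoptions(precision=4,suppress=True)
s={"tcp_pos":np.array([.6024,-.0373,.0402]),"tool_rot":np.array([0,.088,.99612,0])}
f,cx,cy,M=KM("wrist",s)
o=np.array([[-70,-85,12],[-70,85,12],[-35,-6,35],[-35,6,35],[5,6,35],[5,-6,35]],float)/1000
p=np.array([[140.4,48],[401,41.5],[263.3,101.3],[282.2,100.8],[282.5,164.5],[264,164.5]])
K=np.array([[f,0,cx],[0,f,cy],[0,0,1]])
ok,rv,tv=cv2.solvePnP(o,p,K,None)
Rm=cv2.Rodrigues(rv)[0]
pr=cv2.projectPoints(o,rv,tv,K,None)[0][:,0];print(pr-p)
C=-Rm.T@tv[:,0];print("cam in stand",C)
a=np.radians(-9.4);Rz=np.array([[np.cos(a),-np.sin(a),0],[np.sin(a),np.cos(a),0],[0,0,1]])
print("cam world",np.array([.5607,-.0179,0])+Rz@C,"expected",M[:3,3])
# camera orientation
flip=np.diag([1,-1,-1]);Rc=Rz@Rm.T@flip;print(Rc);print(M[:3,:3])
E
```

```text
[[ 0.2513 -0.1618]
 [-0.244  -0.2591]
 [-0.2103 -0.0788]
 [ 0.4646 -0.0603]
 [-0.3106  0.0724]
 [ 0.0299  0.5034]]
cam in stand [-0.0352 -0.0107  0.2062]
cam world [ 0.5243 -0.0227  0.2062] expected [ 0.5204 -0.0234  0.2037]
[[ 0.1863 -0.9317 -0.3117]
 [ 0.9825  0.178   0.0552]
 [ 0.004  -0.3165  0.9486]]
[[ 0.1751 -0.9329 -0.3148]
 [ 0.9845  0.166   0.0558]
 [ 0.0002 -0.3197  0.9475]]
```

```bash
python3 - <<'E'
from h import *
i=vision.camera_info("wrist");f=KM("wrist")[0];cam=(f,i["cx"],i["cy"],np.array(i["T_tool_cam"]))
for z in (-.0206,):
  for x in (.006,.011,.016,.0): print(z,x,proj(cam,[x,0.003,z]))
print(proj(cam,[.011,.003,.008]), proj(cam,[.011,.0,-.04]))
E
```

```text
-0.0206 0.006 [262.63886889 234.9404595 ]
-0.0206 0.011 [262.70190455 227.47955508]
-0.0206 0.016 [262.76622451 219.8666399 ]
-0.0206 0.0 [262.56486787 243.69922521]
[261.79582263 208.88429644] [257.84362143 244.1867255 ]
```

```bash
python3 - <<'E'
from h import *
S=KM("scene");D=KM("side")
print("bottle",unproj(S,70+230/4.4,150+265/4.4,.13),unproj(D,220+502/3.7,190+98/3.7,.13))
print("jar",unproj(S,222,258,.085),unproj(D,309,173,.085))
E
```

```text
bottle [ 0.7584654  -0.15344651  0.13      ] [ 0.76068742 -0.15512514  0.13      ]
jar [0.78450745 0.1146076  0.085     ] [0.78026351 0.10452463 0.085     ]
```

send_rows(steps=[{"delta_pos": [0,0,0.03],"rot": [0,0,0]},{"delta_pos": [0,0,0.045],"rot": [0,0,0]},{"delta_pos": [0,0,0.045],"rot": [0,0,0]}])

```text
time: 8.25
tcp_pos: [0.6015, -0.0373, 0.1599]
tool_rot: [-0.001, 0.088, 0.996, -0.0]
force: [1.9, 0.3, -0.2]
gripper_width: 0.0002
```

send_rows(steps=[{"delta_pos": [0.0038,-0.0458,0],"rot": [0,0,-0.003]},{"delta_pos": [0.0038,-0.0458,0],"rot": [0,0,-0.003]},{"delta_pos": [0.0038,-0.0458,0],"rot": [0,0,-0.003]},{"delta_pos": [0.0038,-0.0458,0],"rot": [0,0,-0.003]},{"delta_pos": [0.0038,-0.0458,0],"rot": [0,0,-0.003]},{"delta_pos": [0.0038,-0.0458,0],"rot": [0,0,-0.003]},{"delta_pos": [0,0,-0.04],"rot": [0,0,0]},{"delta_pos": [0,0,-0.04],"rot": [0,0,0]},{"delta_pos": [0,0,-0.028],"rot": [0,0,0]},{"delta_pos": [0,0,-0.004],"rot": [0,0,0]},{"delta_pos": [0,0,0],"rot": [0,0,0]}])

```text
time: 9.35
tcp_pos: [0.6247, -0.3119, 0.0468]
tool_rot: [-0.001, 0.097, 0.995, 0.0]
force: [-0.1, -0.2, 1.3]
gripper_width: -0.0
```

```bash
python3 - <<'E'
from h import *
im=vision.camera("wrist")[:,:,::-1];cv2.imwrite("pics/w6.png",im)
s=observe();print(s["tcp_pos"],s["force"],s["tool_rot"])
E
```

```text
[ 0.62567248 -0.31250729  0.04837299] [ 0.36306963 -0.60703739  1.0702738 ] [ 5.05474141e-04  9.72725232e-02  9.95257613e-01 -2.91473010e-04]
```

View pics/w6.png

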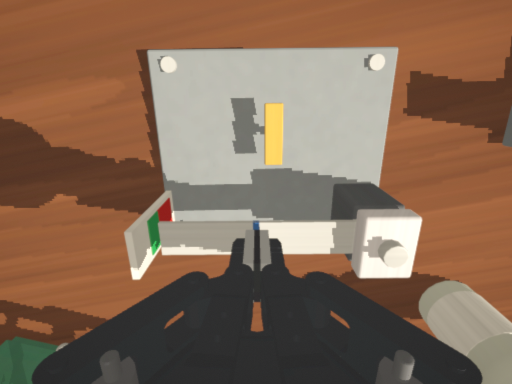

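send_rows(steps=[{"delta_pos": [0,0,-0.003],"rot": [0,0,0]},{"delta_pos": [0,0,-0.002],"rot": [0,0,0]},{"delta_pos": [0,0,-0.0015],"rot": [0,0,0]},{"delta_pos": [0,0,-0.001],"rot": [0,0,0]},{"delta_pos": [0,0,0],"rot": [0,0,0]},{"delta_pos": [0,0,0],"rot": [0,0,0]}])

```text
time: 10.0
tcp_pos: [0.6258, -0.3123, 0.0405]
tool_rot: [0.001, 0.097, 0.995, -0.0]
force: [1.6, -0.7, 3.1]
gripper_width: -0.0001
```

send_rows(steps=[{"delta_pos": [0,0,-0.001],"rot": [0,0,0]},{"delta_pos": [0,0,-0.001],"rot": [0,0,0]},{"delta_pos": [0,0,-0.001],"rot": [0,0,0]},{"delta_pos": [0,0,0],"rot": [0,0,0]}])

```text
time: 10.4
tcp_pos: [0.6258, -0.3121, 0.0373]
tool_rot: [0.001, 0.097, 0.995, -0.0]
force: [2.3, 0.6, 5.9]
gripper_width: -0.0001
```

send_rows(steps=[{"delta_pos": [0,0,-0.001],"rot": [0,0,0]},{"delta_pos": [0,0,-0.001],"rot": [0,0,0]},{"delta_pos": [0,0,-0.0005],"rot": [0,0,0]},{"delta_pos": [0,0,0],"rot": [0,0,0]},{"delta_pos": [0,0,0],"rot": [0,0,0]},{"delta_pos": [0,0,0],"rot": [0,0,0]}])

```text
time: 11.0
tcp_pos: [0.6259, -0.312, 0.0352]
tool_rot: [0.001, 0.097, 0.995, 0.0]
force: [2.5, 1.1, 7.5]
gripper_width: -0.0001
```

```bash
python3 - <<'E'
from h import *
for k in range(3):
  im=vision.camera("wrist")[:,:,::-1]
  s=observe();print(s["tcp_pos"],s["force"],s["tool_rot"])
cv2.imwrite("pics/w7.png",im)
crop(im,110,180,440,300,2.4,"pics/w7c.png")
E
```

```text
[ 0.62583115 -0.31199946  0.03520184] [0.39521705 0.33319558 6.70178717] [6.80034885e-04 9.71457089e-02 9.95269935e-01 7.89448908e-05]
[ 0.62581037 -0.31200058  0.03516424] [ 1.17432192 -0.27429072  8.18537426] [6.52655360e-04 9.71480182e-02 9.95269728e-01 6.86427331e-05]
[ 0.62581743 -0.31201231  0.03517558] [0.69584715 0.70489863 7.01561248] [6.70146860e-04 9.71398520e-02 9.95270515e-01 4.79405315e-05]
```

View pics/w7c.png

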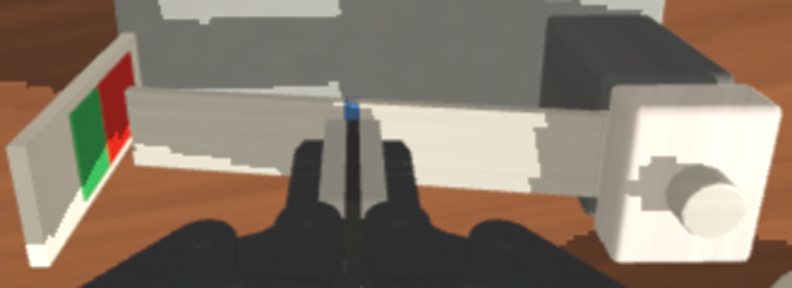

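send_rows(hand=0.4, steps=[{"delta_pos": [0,0,0.04],"rot": [0,0,0]},{"delta_pos": [0,0,0.045],"rot": [0,0,0]},{"delta_pos": [-0.003,0.03,0.03],"rot": [0,0,0]},{"delta_pos": [-0.006,0.048,0],"rot": [0,0,-0.01]},{"delta_pos": [-0.006,0.048,0],"rot": [0,0,-0.01]},{"delta_pos": [-0.006,0.048,0],"rot": [0,0,-0.01]},{"delta_pos": [-0.006,0.048,0],"rot": [0,0,-0.01]},{"delta_pos": [-0.006,0.048,0],"rot": [0,0,-0.01]},{"delta_pos": [-0.006,0.048,0],"rot": [0,0,-0.01]},{"delta_pos": [-0.006,0.048,0],"rot": [0,0,-0.005]},{"delta_pos": [-0.006,0.048,0],"rot": [0,0,0]},{"delta_pos": [-0.006,0.048,0],"rot": [0,0,0]}])

```text
time: 12.35
tcp_pos: [0.5664, 0.1513, 0.1487]
tool_rot: [-0.001, 0.13, 0.992, -0.001]
force: [1.2, 0.4, -0.4]
gripper_width: 0.0514
```

send_rows(steps=[{"delta_pos": [-0.006,0.048,0],"rot": [0,0,0]},{"delta_pos": [-0.006,0.048,0],"rot": [0,0,0]},{"delta_pos": [-0.006,0.048,0],"rot": [0,0,0]},{"delta_pos": [-0.003,0.04,0],"rot": [0,0,0]},{"delta_pos": [0,0,0],"rot": [0,0,0]}])

```text
time: 12.85
tcp_pos: [0.5434, 0.3417, 0.1479]
tool_rot: [-0.002, 0.124, 0.992, 0.001]
force: [0.5, 0.4, 0.2]
gripper_width: 0.0514
```

```bash
python3 - <<'E'
from h import *
s=observe();print(repr(s["tcp_pos"]),s["force"],repr(s["tool_rot"]),repr(s["q"]),s["gripper_width"],s["time"])
im=vision.camera("wrist")[:,:,::-1];cv2.imwrite("pics/w8.png",im)
s=observe();print(s["tcp_pos"])
E
```

```text
array([0.54336812, 0.34174847, 0.14793789]) [0.45373805 0.39666142 0.15310904] array([-1.66311208e-03,  1.24455690e-01,  9.92223416e-01,  8.41183336e-04]) array([-0.87618328,  0.49739472,  0.30220141,  1.71355352, -0.17865227,
        0.95876599,  0.8160397 ]) 0.05143569348305732 12.85
[0.54461681 0.3373847  0.14797595]
```

View pics/w8.png

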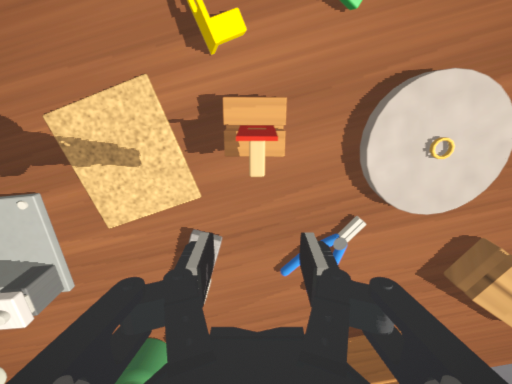

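```bash
python3 - <<'E'
from h import *
s=observe();print(repr(s["tcp_pos"]),repr(s["tool_rot"]))
im=vision.camera("wrist")[:,:,::-1];cv2.imwrite("pics/w9.png",im)
crop(im,200,80,310,190,6,"pics/w9c.png")
E
```

```text
array([0.54461681, 0.3373847 , 0.14797595]) array([-1.29713295e-03,  1.26410813e-01,  9.91977045e-01, -4.06959049e-04])
```

View pics/w9c.png

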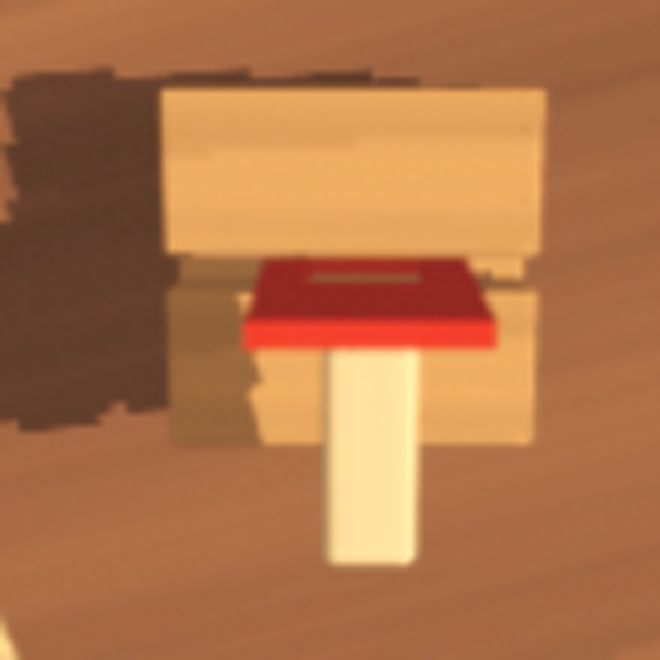

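```bash
python3 - <<'E'
from h import *
np.set_printoptions(precision=4,suppress=True)
s={"tcp_pos":np.array([0.54461681,0.3373847,0.14797595]),"tool_rot":np.array([0,.1264,.99198,0])}
W=KM("wrist",s); g=lambda x,y,z:unproj(W,200+x/6,80+y/6,z)
print("yaw",-2*np.degrees(np.arctan2(.1264,.99198)))
for n,z,pts in [("block far",.080,[(327,563),(417,563),(330,350),(418,348)]),("plate top",.083,[(247,320),(492,320),(497,347),(245,347)]),("rack",.032,[(163,90),(545,88),(533,442),(170,442)])]:
  P=np.array([g(x,y,z) for x,y in pts]);print(n,P[:,:2],P[:,:2].mean(0))
# fk fit attempt data
E
```

```text
yaw -14.523213053654255
block far [[0.5246 0.3399]
 [0.528  0.353 ]
 [0.494  0.3484]
 [0.4969 0.3607]] [0.5109 0.3505]
plate top [[0.4866 0.3382]
 [0.4952 0.3717]
 [0.4991 0.3716]
 [0.4901 0.3369]] [0.4928 0.3546]
rack [[0.452  0.3305]
 [0.4675 0.3918]
 [0.5249 0.3773]
 [0.5087 0.3149]] [0.4883 0.3536]
```

send_rows(steps=[{"delta_pos": [-0.0015,0.001,0],"rot": [0.0306,0.1183,0]},{"delta_pos": [-0.0015,0.001,0],"rot": [0.0306,0.1183,0]},{"delta_pos": [-0.0015,0.001,-0.01],"rot": [0.0306,0.1183,0]},{"delta_pos": [-0.0015,0.001,-0.015],"rot": [0.0306,0.1183,0]},{"delta_pos": [-0.0015,0.0015,-0.02],"rot": [0.0306,0.1183,0]},{"delta_pos": [0,0,0],"rot": [0,0,0]},{"delta_pos": [0,0,0],"rot": [0,0,0]}])

```text
time: 13.65
tcp_pos: [0.5397, 0.337, 0.1029]
tool_rot: [-0.299, 0.125, 0.945, 0.036]
force: [-0.8, 0.2, 0.9]
gripper_width: 0.0513
```

```bash
python3 - <<'E'
from h import *
s=observe();print(repr(s["tcp_pos"]),s["force"],repr(s["tool_rot"]),repr(s["q"]),s["gripper_width"],s["time"])
q=s["tool_rot"];print(R.from_quat([q[1],q[2],q[3],q[0]]).as_matrix())
im=vision.camera("wrist")[:,:,::-1];cv2.imwrite("pics/w10.png",im)
im=vision.camera("side")[:,:,::-1];crop(im,100,90,300,240,4,"pics/sd10.png")
E
```

```text
array([0.53970989, 0.33704007, 0.10294008]) [-0.79894338  0.20418009  0.92919928] array([-0.29877665,  0.12542931,  0.94536133,  0.03594385]) array([-0.55019519,  0.8267592 ,  0.16610758,  1.36477786, -0.48161583,
        1.49032057,  1.07274957]) 0.05133348300073563 13.65
[[-0.79        0.25863039 -0.55588696]
 [ 0.21567367  0.96595106  0.14291054]
 [ 0.57392061 -0.00699085 -0.8188811 ]]
```

View pics/w10.png

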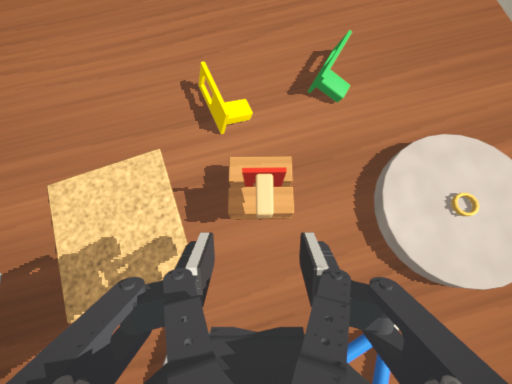

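View pics/sd10.png

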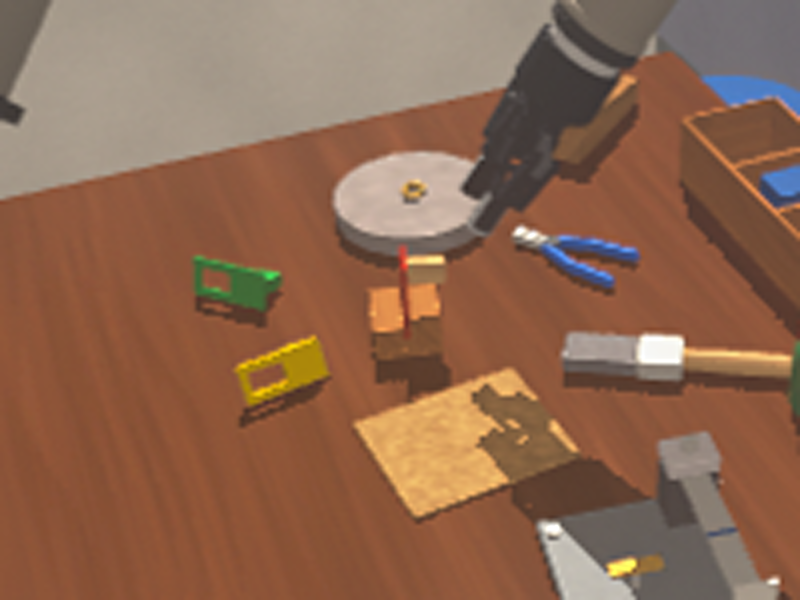

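send_rows(steps=[{"delta_pos": [-0.0094,0.0055,-0.0132],"rot": [0,0,0]},{"delta_pos": [-0.0094,0.0045,-0.0132],"rot": [0,0,0]},{"delta_pos": [-0.0094,0.0035,-0.0132],"rot": [0,0,0]},{"delta_pos": [-0.0094,0.002,-0.0132],"rot": [0,0,0]},{"delta_pos": [-0.0047,0.001,-0.0066],"rot": [0,0,0]},{"delta_pos": [0,0,0],"rot": [0,0,0]}])

```text
time: 14.35
tcp_pos: [0.4964, 0.357, 0.0467]
tool_rot: [-0.298, 0.122, 0.946, 0.037]
force: [-0.3, 0.4, 0.6]
gripper_width: 0.0513
```

```bash
python3 - <<'E'
from h import *
s=observe();print(repr(s["tcp_pos"]),s["force"],s["gripper_width"],s["time"])
im=vision.camera("wrist")[:,:,::-1];crop(im,160,100,360,280,4,"pics/w11.png")
im=vision.camera("side")[:,:,::-1];crop(im,140,110,260,210,6,"pics/sd11.png")
E
```

```text
array([0.49638477, 0.35703109, 0.04669113]) [-0.30929257  0.39428944  0.63154596] 0.05126302733726474 14.35
```

View pics/w11.png

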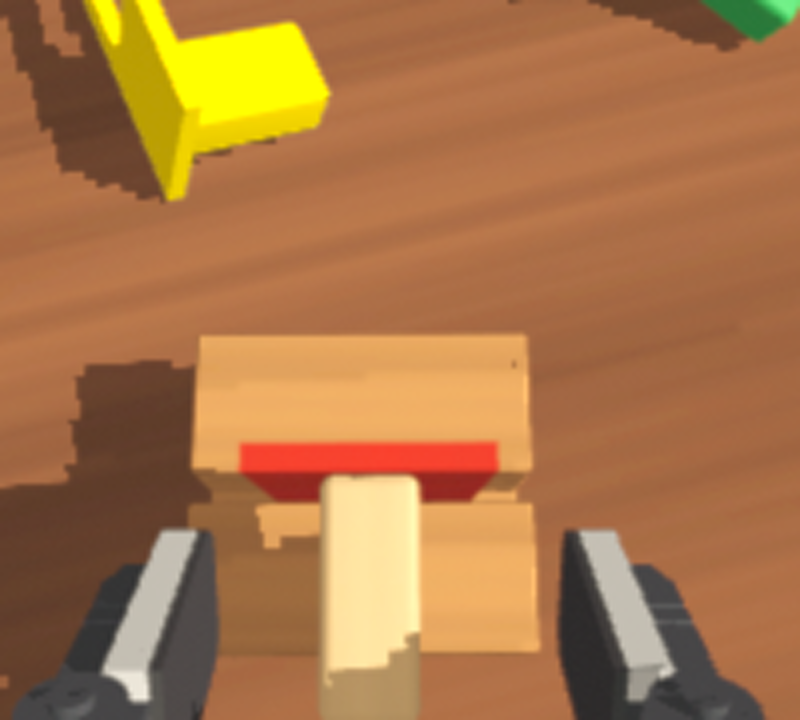

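View pics/sd11.png

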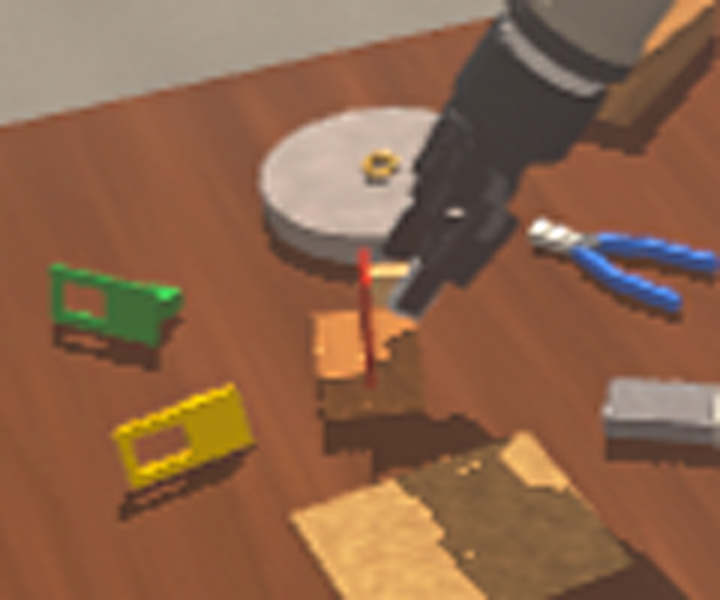

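send_rows(steps=[{"delta_pos": [-0.002,-0.0018,-0.005],"rot": [0,0,0]},{"delta_pos": [-0.0015,-0.0012,-0.0045],"rot": [0,0,0]},{"delta_pos": [0,0,0],"rot": [0,0,0]}])

```text
time: 14.75
tcp_pos: [0.4935, 0.3522, 0.0348]
tool_rot: [-0.299, 0.124, 0.946, 0.037]
force: [0.1, -0.3, -0.7]
gripper_width: 0.0512
```

send_rows(hand=1, steps=[{"delta_pos": [0,0,0],"rot": [0,0,0]},{"delta_pos": [0,0,0],"rot": [0,0,0]},{"delta_pos": [0,0,0],"rot": [0,0,0]},{"delta_pos": [0,0,0],"rot": [0,0,0]},{"delta_pos": [0,0,0],"rot": [0,0,0]}])

```text
time: 15.25
tcp_pos: [0.494, 0.3531, 0.0356]
tool_rot: [-0.298, 0.124, 0.946, 0.037]
force: [1.1, -0.9, 0.5]
gripper_width: 0.0132
```

```bash
python3 - <<'E'
from h import *
s=observe();print(repr(s["tcp_pos"]),s["force"],s["gripper_width"],s["time"])
im=vision.camera("wrist")[:,:,::-1];crop(im,160,100,360,280,4,"pics/w12.png")
im=vision.camera("side")[:,:,::-1];crop(im,140,110,260,210,6,"pics/sd12.png")
E
```

```text
array([0.4940134 , 0.35305388, 0.03557994]) [ 1.08265126 -0.88922252  0.51623627] 0.01318141584946956 15.25
```

View pics/w12.png

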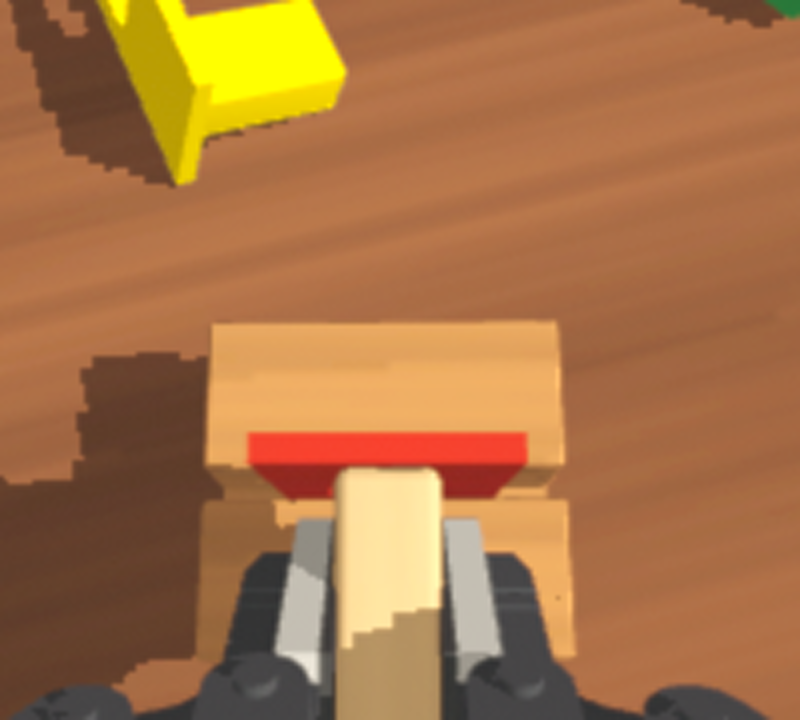

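View pics/sd12.png

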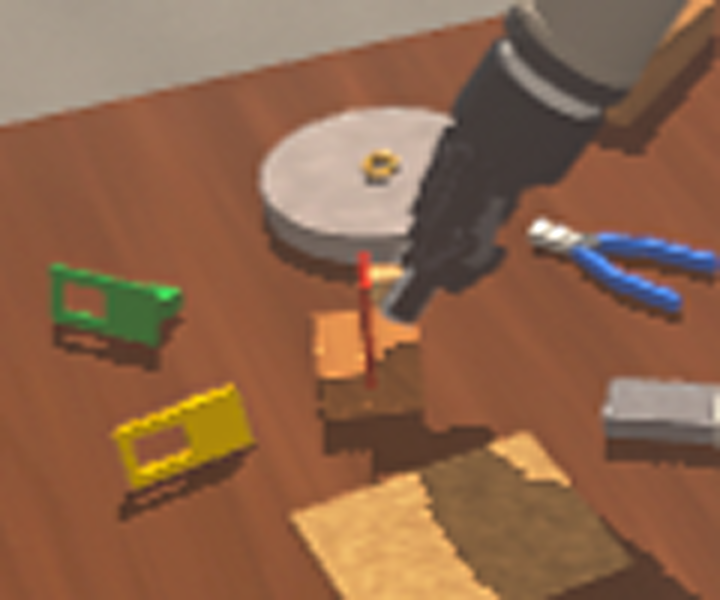

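send_rows(steps=[{"delta_pos": [0,0,0.01],"rot": [0,0,0]},{"delta_pos": [0,0,0.015],"rot": [0,0,0]},{"delta_pos": [0,0,0.025],"rot": [0,0,0]},{"delta_pos": [0,0,0.04],"rot": [0,0,0]},{"delta_pos": [0,0,0.04],"rot": [0,0,0]},{"delta_pos": [0,0,0],"rot": [0,0,0]}])

```text
time: 15.95
tcp_pos: [0.4964, 0.3545, 0.1728]
tool_rot: [-0.295, 0.122, 0.947, 0.04]
force: [0.6, -0.2, -1.1]
gripper_width: 0.0131
```

```bash
python3 - <<'E'
from h import *
s=observe();print(repr(s["tcp_pos"]),s["force"],s["gripper_width"],s["time"],s["q"])
im=vision.camera("wrist")[:,:,::-1];crop(im,160,100,360,280,4,"pics/w13.png")
im=vision.camera("side")[:,:,::-1];crop(im,120,60,270,180,5,"pics/sd13.png")
E
```

```text
array([0.49636898, 0.35447824, 0.17283698]) [ 0.60782112 -0.21603753 -1.09890043] 0.013084797898053401 15.95 [-0.59948391  0.69477493  0.16252671  1.4373028  -0.48521899  1.51770678
  1.01622514]
```

View pics/w13.png

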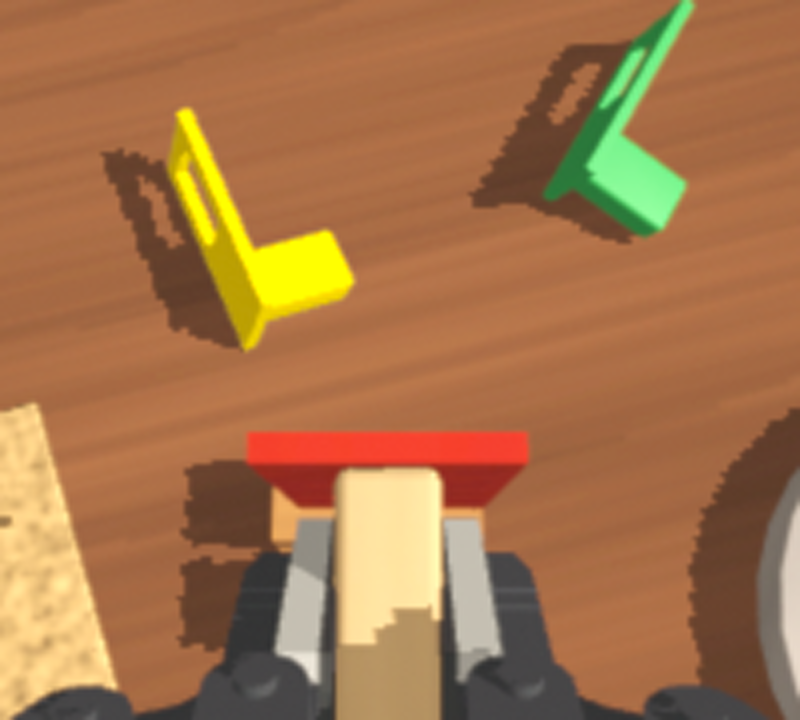

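View pics/sd13.png

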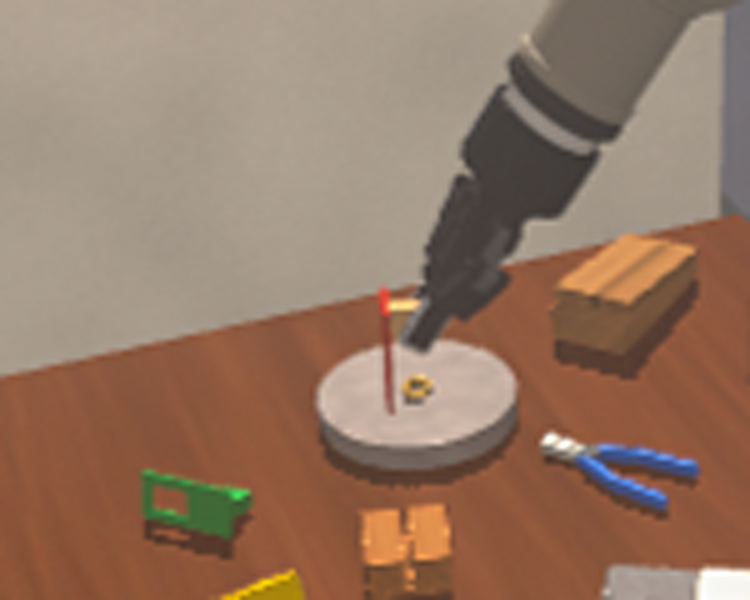

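```bash
cat > fk.py <<'E'
from h import *
from scipy.optimize import least_squares
import itertools
Q=np.array([[-1.38208989,0.47784086,0.02233806,1.55647024,-0.01151642,1.10931102,-0.08309881],
[-.27083509,.55688597,.30642598,1.86901099,-.23581959,.7512828,1.55952155],
[-.26489157,.5751552,.2990884,1.87442521,-.24345313,.72747218,1.5656546],
[-.87618328,.49739472,.30220141,1.71355352,-.17865227,.95876599,.8160397],
[-.55019519,.8267592,.16610758,1.36477786,-.48161583,1.49032057,1.07274957],
[-.59948391,.69477493,.16252671,1.4373028,-.48521899,1.51770678,1.01622514]])
P=np.array([[.19724,.64486,.20969],[.60211,-.03722,.05894],[.60225,-.0373,.04619],[.54337,.34175,.14794],[.53971,.33704,.10294],[.49637,.35448,.17284]])
TQ=np.array([[-7.7e-5,.14785,.98901,-.00095],[0,.088,.99612,0],[0,.088,.99612,0],[-.00166,.12446,.99222,.00084],[-.29878,.12543,.94536,.03594],[-.295,.122,.947,.04]])
TR=R.from_quat(TQ[:,[1,2,3,0]])
def fk(q,x,sg):
    c,h,a1,L1,e1,L2,e2,L3=x[:8]
    z=np.array([0,0,1.]);X=np.array([1.,0,0])
    A=R.from_euler('z',c+sg[0]*q[0]); p=z*h+A.apply(X*a1)
    A=A*R.from_euler('y',q[1])*R.from_euler('z',sg[1]*q[2]); p=p+A.apply([e1,0,L1])
    A=A*R.from_euler('y',q[3]); p=p+A.apply([-e2,0,0])
    A=A*R.from_euler('z',sg[2]*q[4]); p=p+A.apply([0,0,L2])
    A=A*R.from_euler('y',q[5])*R.from_euler('z',sg[3]*q[6]+x[8]); p=p+A.apply([0,0,L3])
    return p,A
def res(x,sg):
    o=[]
    for q,p,t in zip(Q,P,TR):
        pp,A=fk(q,x,sg); o+=list((pp-p)*5)+list((A.inv()*t).as_rotvec())
    return np.array(o)
def fit():
    best=None
    for sg in itertools.product([-1,1],repeat=4):
      for c0 in (0,-1.5,1.5,3.1):
       for y0 in (0,1.57,3.14,-1.57):
        r=least_squares(res,[c0,.35,0,.45,0,.45,0,.3,y0],args=(sg,),max_nfev=60)
        if best is None or r.cost<best[0]: best=(r.cost,sg,r.x)
    return best
if __name__=="__main__":
    b=fit();print(b);print(np.round(res(b[2],b[1]).reshape(-1,6),4))
E
time python3 fk.py
```

```text
(np.float64(0.0034440100793189524), (-1, -1, -1, -1), array([-8.94525941e-02,  3.18136093e-01,  1.05282203e-03,  4.94274608e-01,
        3.56181992e-02,  4.55875462e-01,  1.75516065e-02,  3.39834588e-01,
       -4.79681199e+00]))
[[-0.0071  0.0052  0.0154  0.     -0.0002 -0.005 ]
 [ 0.0006  0.0079 -0.0032 -0.     -0.0004 -0.0055]
 [-0.0016  0.008  -0.0041  0.     -0.0001 -0.0057]
 [-0.0001 -0.007   0.0005  0.0003  0.0001 -0.005 ]
 [-0.0138 -0.0116 -0.0029  0.0513  0.0015  0.0112]
 [ 0.0123  0.0143 -0.0057  0.0516  0.0026  0.0101]]
real	0m55.494s
user	0m53.805s
sys	0m0.412s
```

```bash
cat > reach.py <<'E'
from fk import *
x=np.array([-8.94525941e-02,3.18136093e-01,1.05282203e-03,4.94274608e-01,3.56181992e-02,4.55875462e-01,1.75516065e-02,3.39834588e-01,-4.79681199e+00]);sg=(-1,-1,-1,-1)
lo=np.array([-2.96,-.34,-1.41,.24,-1.37,.17,-2.96]);hi=np.array([2.96,2.1,1.46,2.44,4.51,1.92,2.96])
def toolR(yaw,pitch):  # pitch>0 inward (deg)
    return R.from_euler('z',yaw,degrees=True)*R.from_euler('y',pitch,degrees=True)*R.from_matrix(np.array([[-1,0,0],[0,1,0],[0,0,-1.]]))
def ik(p,A,q0):
    f=lambda q:np.r_[(fk(q,x,sg)[0]-p)*5,(fk(q,x,sg)[1].inv()*A).as_rotvec()]
    best=None
    for k in range(3):
        r=least_squares(f,np.clip(q0+np.random.randn(7)*.2*k,lo+.01,hi-.01),bounds=(lo,hi))
        if best is None or r.cost<best.cost: best=r
    return best
def tcpG(G,yaw,pitch,off=.0405):
    A=toolR(yaw,pitch); return np.asarray(G)+A.apply([0,0,off]),A
E
python3 - <<'E'
from reach import *
q0=Q[3]
for yaw in (-14.5,10,):
 for gx in (.46,.50,.53):
  for pitch in (-35,-45,-55):
   p,A=tcpG([gx,.2,.029],yaw,pitch); r=ik(p,A,q0); print(yaw,gx,pitch,round(r.cost,5),np.round(r.x,2))
E
```

```text
-14.5 0.46 -35 0.0 [-1.29  0.63  0.56  2.43  2.28  0.26 -1.82]
-14.5 0.46 -45 0.00045 [-1.74  0.98  0.96  2.44  3.12  0.22 -2.96]
-14.5 0.46 -55 0.00093 [-1.9   1.21  0.99  2.44  2.87  0.24 -2.96]
-14.5 0.5 -35 0.0 [-1.2   0.65  0.54  2.35  2.27  0.23 -1.73]
-14.5 0.5 -45 0.0 [-1.32  0.74  0.57  2.4   2.31  0.43 -1.93]
-14.5 0.5 -55 0.0 [-1.67  1.05  0.85  2.42  2.54  0.41 -2.46]
-14.5 0.53 -35 0.0 [-1.09  0.64  0.47  2.3   2.15  0.24 -1.56]
-14.5 0.53 -45 0.0 [-1.19  0.72  0.49  2.35  2.26  0.45 -1.8 ]
-14.5 0.53 -55 0.0 [-1.6   1.04  0.85  2.37  2.56  0.41 -2.43]
10 0.46 -35 0.00627 [ 0.49  1.42 -1.41  2.44  2.11  1.48 -0.29]
10 0.46 -45 0.02415 [-1.59  0.91  0.98  2.44  3.64  0.42 -2.96]
10 0.46 -55 0.04347 [-1.83  1.2   1.01  2.44  3.21  0.43 -2.96]
10 0.5 -35 6e-05 [-1.43  0.86  0.98  2.44  3.83  0.58 -2.96]
10 0.5 -45 0.00703 [-1.54  1.    1.03  2.44  3.65  0.62 -2.96]
10 0.5 -55 0.02041 [-1.69  1.2   1.04  2.44  3.32  0.63 -2.96]
10 0.53 -35 0.0 [-0.39  0.57 -0.16  2.39  2.64  0.46 -1.36]
10 0.53 -45 0.00054 [-1.5   1.08  1.06  2.44  3.62  0.77 -2.96]
10 0.53 -55 0.00668 [ 0.58  1.96 -1.41  2.44  2.88  1.76  0.06]
```

```bash
python3 - <<'E'
from reach import *
qa=np.array([-.59948,.69477,.16253,1.4373,-.48522,1.51771,1.01623])
def iks(p,A,q):
    f=lambda q_:np.r_[(fk(q_,x,sg)[0]-p)*5,(fk(q_,x,sg)[1].inv()*A).as_rotvec(),.003*(q_-q)]
    r=least_squares(f,np.clip(q,lo+.01,hi-.01),bounds=(lo,hi)); return r.x,np.linalg.norm(f(r.x)[:6])
for yaw in (-75,-60,-45,-30,-14.5,0,20,40):
  q=qa.copy(); out=[]
  n=8
  for i in range(1,n+1):
    y=-14.5+(yaw+14.5)*i/n; G=np.array([.52,.349,.2])*(1-i/n)+np.array([.49,.2,.12])*i/n
    p,A=tcpG(G,y,35); q,e=iks(p,A,q)
  out.append((35,round(e,4)))
  for pitch in range(30,-61,-5):
    G=np.array([.49,.2,.12-(30-pitch)/90*.09]); p,A=tcpG(G,yaw,pitch); qn,e=iks(p,A,q); dq=np.abs(qn-q).max(); q=qn
    if pitch%10==0: out.append((pitch,round(float(e),4),round(float(dq),2)))
  print(yaw,out,np.round(q,2))
E
```

```text
-75 [(35, np.float64(0.0)), (30, 0.0, 0.08), (20, 0.0, 0.09), (10, 0.0, 0.1), (0, 0.0, 0.1), (-10, 0.0, 0.09), (-20, 0.0, 0.07), (-30, 0.0, 0.07), (-40, 0.0, 0.07), (-50, 0.0, 0.07), (-60, 0.0, 0.07)] [-1.61  1.27  0.97  1.8  -0.05  0.98 -0.54]
-60 [(35, np.float64(0.0)), (30, 0.0, 0.07), (20, 0.0, 0.07), (10, 0.0, 0.08), (0, 0.0, 0.09), (-10, 0.0, 0.1), (-20, 0.0, 0.09), (-30, 0.0, 0.07), (-40, 0.0, 0.08), (-50, 0.0, 0.08), (-60, 0.0, 0.08)] [-1.75  1.3   1.03  1.96 -0.07  0.71 -0.41]
-45 [(35, np.float64(0.0)), (30, 0.0, 0.08), (20, 0.0, 0.08), (10, 0.0, 0.08), (0, 0.0, 0.08), (-10, 0.0, 0.11), (-20, 0.0, 0.11), (-30, 0.0, 0.1), (-40, 0.0, 0.09), (-50, 0.0, 0.1), (-60, 0.0, 0.1)] [-1.88  1.35  1.08  2.13 -0.16  0.42 -0.23]
-30 [(35, np.float64(0.0)), (30, 0.0, 0.08), (20, 0.0, 0.1), (10, 0.0, 0.1), (0, 0.0, 0.09), (-10, 0.0, 0.1), (-20, 0.0, 0.13), (-30, 0.0, 0.11), (-40, 0.0001, 0.41), (-50, 0.0, 0.17), (-60, 0.0, 0.09)] [-1.82  1.18  0.93  2.28  1.22  0.21 -1.44]
-14.5 [(35, np.float64(0.0)), (30, 0.0, 0.09), (20, 0.0, 0.1), (10, 0.0, 0.11), (0, 0.0, 0.11), (-10, 0.0, 0.11), (-20
[... 211 characters left out ...]
, 0.0, 0.12), (-10, 0.0, 0.13), (-20, 0.0002, 0.66), (-30, 0.1014, 0.09), (-40, 0.2361, 0.11), (-50, 0.3406, 0.18), (-60, 0.3824, 0.27)] [-2.08  1.54  1.16  2.28 -1.37  0.17  1.2 ]
20 [(35, np.float64(0.0)), (30, 0.0, 0.1), (20, 0.0, 0.11), (10, 0.0, 0.12), (0, 0.0, 0.13), (-10, 0.0, 0.14), (-20, 0.0002, 1.01), (-30, 0.1522, 0.02), (-40, 0.3221, 0.03), (-50, 0.4907, 0.09), (-60, 0.6478, 0.65)] [-1.86  1.08  1.14  2.28 -1.37  0.17  1.88]
40 [(35, np.float64(0.0)), (30, 0.0, 0.1), (20, 0.0, 0.11), (10, 0.0, 0.11), (0, 0.0, 0.12), (-10, 0.0, 0.13), (-20, 0.0002, 0.75), (-30, 0.1468, 0.12), (-40, 0.3036, 0.18), (-50, 0.4446, 0.25), (-60, 0.1869, 2.78)] [ 1.21  2.1  -1.33  2.44  2.42  0.82  1.03]
```

```bash
cat > plan.py <<'E'
from reach import *
import json
def rows(seq, start=None, off=.0405):
    """seq: list of (G,yaw,pitch); start from measured"""
    s=observe(); q=s["tool_rot"]; A=R.from_quat([q[1],q[2],q[3],q[0]]); p=s["tcp_pos"].copy()
    out=[];Z=[0,0,0]
    for G,y,pi in seq:
        pt,At=tcpG(G,y,pi,off)
        d=np.round(pt-p,4); w=np.round((At*A.inv()).as_rotvec(),4)
        p=p+d; A=R.from_rotvec(w)*A
        out.append({"delta_pos":[float(v) for v in d],"rot":[float(v) for v in w]})
        if np.linalg.norm(d)>.05 or np.linalg.norm(w)>.1499: print("TOO BIG",np.linalg.norm(d),np.linalg.norm(w))
    print(json.dumps(out)); return p,A
def lin(a,b,n):
    a=(np.r_[a[0],a[1],a[2]]);b=np.r_[b[0],b[1],b[2]]
    return [(v[:3],v[3],v[4]) for v in (a+(b-a)*i/n for i in range(1,n+1))]
def cur(off=.0405):
    s=observe(); q=s["tool_rot"]; A=R.from_quat([q[1],q[2],q[3],q[0]]); M=A.as_matrix()
    yaw=np.degrees(np.arctan2(-M[0,1],M[1,1])); h=np.array([np.cos(np.radians(yaw)),np.sin(np.radians(yaw)),0])
    pitch=np.degrees(np.arctan2(-M[:,2]@h,-M[2,2])); roll=np.degrees(np.arcsin(M[2,1]))
    G=s["tcp_pos"]-off*M[:,2]
    print("t",s["time"],"G",np.round(G,4),"yaw",round(yaw,2),"pitch",round(pitch,2),"roll",round(roll,2),"F",np.round(s["force"],1),"w",round(s["gripper_width"],4))
    return G,yaw,pitch
E
python3 - <<'E'
from plan import *
c=cur()
a=([.478,.216,.15],-60,33)
rows(lin(c,a,7))
E
```

```text
t 16.05 G [0.5165 0.3474 0.2009] yaw -14.8 pitch 34.9 roll -0.09 F [ 0.2  0.3 -1. ] w 0.0129
[{"delta_pos": [-0.0045, -0.0163, -0.0074], "rot": [0.0, -0.005, -0.1127]}, {"delta_pos": [-0.0043, -0.0165, -0.0074], "rot": [-0.0019, -0.0043, -0.1127]}, {"delta_pos": [-0.0041, -0.0166, -0.0073], "rot": [-0.0025, -0.0041, -0.1127]}, {"delta_pos": [-0.0038, -0.0169, -0.0074], "rot": [-0.0029, -0.0037, -0.1127]}, {"delta_pos": [-0.0036, -0.017, -0.0074], "rot": [-0.0032, -0.0035, -0.1127]}, {"delta_pos": [-0.0035, -0.0173, -0.0073], "rot": [-0.0037, -0.003, -0.1127]}, {"delta_pos": [-0.0033, -0.0176, -0.0074], "rot": [-0.004, -0.0026, -0.1127]}]
```

send_rows(steps=[{"delta_pos": [-0.0045,-0.0163,-0.0074],"rot": [0.0,-0.005,-0.1127]},{"delta_pos": [-0.0043,-0.0165,-0.0074],"rot": [-0.0019,-0.0043,-0.1127]},{"delta_pos": [-0.0041,-0.0166,-0.0073],"rot": [-0.0025,-0.0041,-0.1127]},{"delta_pos": [-0.0038,-0.0169,-0.0074],"rot": [-0.0029,-0.0037,-0.1127]},{"delta_pos": [-0.0036,-0.017,-0.0074],"rot": [-0.0032,-0.0035,-0.1127]},{"delta_pos": [-0.0035,-0.0173,-0.0073],"rot": [-0.0037,-0.003,-0.1127]},{"delta_pos": [-0.0033,-0.0176,-0.0074],"rot": [-0.004,-0.0026,-0.1127]},{"delta_pos": [0,0,0],"rot": [0,0,0]},{"delta_pos": [0,0,0],"rot": [0,0,0]}])

```text
time: 16.95
tcp_pos: [0.4656, 0.2343, 0.1134]
tool_rot: [-0.248, 0.48, 0.83, 0.141]
force: [0.4, 0.8, -1.2]
gripper_width: 0.013
```

```bash
python3 - <<'E'
from plan import *
c=cur(); print(observe()["q"])
a=([.478,.2164,.085],-60,-45)
rows(lin(c,a,11))
E
```

```text
t 16.95 G [0.4768 0.2152 0.1473] yaw -60.03 pitch 33.16 roll -0.25 F [ 0.4  0.8 -1.2] w 0.013
[-0.4501491   0.50697524  0.27839885  1.95837562 -0.78991385  1.07719635
  0.85492757]
[{"delta_pos": [0.0024, -0.0036, -0.0081], "rot": [-0.1052, -0.0658, 0.0003]}, {"delta_pos": [0.0024, -0.0039, -0.0076], "rot": [-0.1075, -0.0619, 0.0001]}, {"delta_pos": [0.0026, -0.0041, -0.007], "rot": [-0.1074, -0.062, 0.0]}, {"delta_pos": [0.0026, -0.0042, -0.0064], "rot": [-0.1074, -0.062, 0.0001]}, {"delta_pos": [0.0026, -0.0042, -0.0058], "rot": [-0.1074, -0.0619, 0.0]}, {"delta_pos": [0.0026, -0.0042, -0.0051], "rot": [-0.1074, -0.062, 0.0001]}, {"delta_pos": [0.0026, -0.0042, -0.0046], "rot": [-0.1074, -0.062, -0.0]}, {"delta_pos": [0.0024, -0.0039, -0.0039], "rot": [-0.1075, -0.062, 0.0]}, {"delta_pos": [0.0024, -0.0038, -0.0034], "rot": [-0.1074, -0.062, 0.0001]}, {"delta_pos": [0.0022, -0.0035, -0.0028], "rot": [-0.1074, -0.062, 0.0]}, {"delta_pos": [0.002, -0.0031, -0.0024], "rot": [-0.1074, -0.062, 0.0001]}]
```

send_rows(steps=[{"delta_pos": [0.0024,-0.0036,-0.0081],"rot": [-0.1052,-0.0658,0.0003]},{"delta_pos": [0.0024,-0.0039,-0.0076],"rot": [-0.1075,-0.0619,0.0001]},{"delta_pos": [0.0026,-0.0041,-0.007],"rot": [-0.1074,-0.062,0.0]},{"delta_pos": [0.0026,-0.0042,-0.0064],"rot": [-0.1074,-0.062,0.0001]},{"delta_pos": [0.0026,-0.0042,-0.0058],"rot": [-0.1074,-0.0619,0.0]},{"delta_pos": [0.0026,-0.0042,-0.0051],"rot": [-0.1074,-0.062,0.0001]},{"delta_pos": [0.0026,-0.0042,-0.0046],"rot": [-0.1074,-0.062,0]},{"delta_pos": [0.0024,-0.0039,-0.0039],"rot": [-0.1075,-0.062,0.0]},{"delta_pos": [0.0024,-0.0038,-0.0034],"rot": [-0.1074,-0.062,0.0001]},{"delta_pos": [0.0022,-0.0035,-0.0028],"rot": [-0.1074,-0.062,0.0]},{"delta_pos": [0.002,-0.0031,-0.0024],"rot": [-0.1074,-0.062,0.0001]},{"delta_pos": [0,0,0],"rot": [0,0,0]}])

```text
time: 18.15
tcp_pos: [0.4914, 0.1966, 0.0525]
tool_rot: [0.334, 0.455, 0.803, -0.194]
force: [0.4, 1.1, 0.1]
gripper_width: 0.0132
```

```bash
python3 - <<'E'
from plan import *
c=cur(); print(observe()["q"])
im=vision.camera("side")[:,:,::-1];crop(im,120,90,280,210,5,"pics/sd14.png")
im=vision.camera("scene")[:,:,::-1];crop(im,230,100,390,230,5,"pics/sc14.png")
a=([.478,.2164,.036],-60,-52)
rows(lin(c,a,5))
E
```

```text
t 18.15 G [0.4768 0.2215 0.0809] yaw -59.22 pitch -45.44 roll -0.4 F [0.4 1.1 0.1] w 0.0132
[-1.60104411  0.91801072  0.90101424  2.05324345  0.11305008  0.70266904
 -0.39947277]
[{"delta_pos": [-0.0011, 0.002, -0.0121], "rot": [-0.0251, -0.0165, 0.0061]}, {"delta_pos": [0.0004, -0.0016, -0.0083], "rot": [-0.0197, -0.0116, -0.0027]}, {"delta_pos": [0.0005, -0.0016, -0.0083], "rot": [-0.0198, -0.0116, -0.0028]}, {"delta_pos": [0.0005, -0.0015, -0.0082], "rot": [-0.0198, -0.0115, -0.0027]}, {"delta_pos": [0.0004, -0.0016, -0.0083], "rot": [-0.0198, -0.0115, -0.0027]}]
```

View pics/sd14.png

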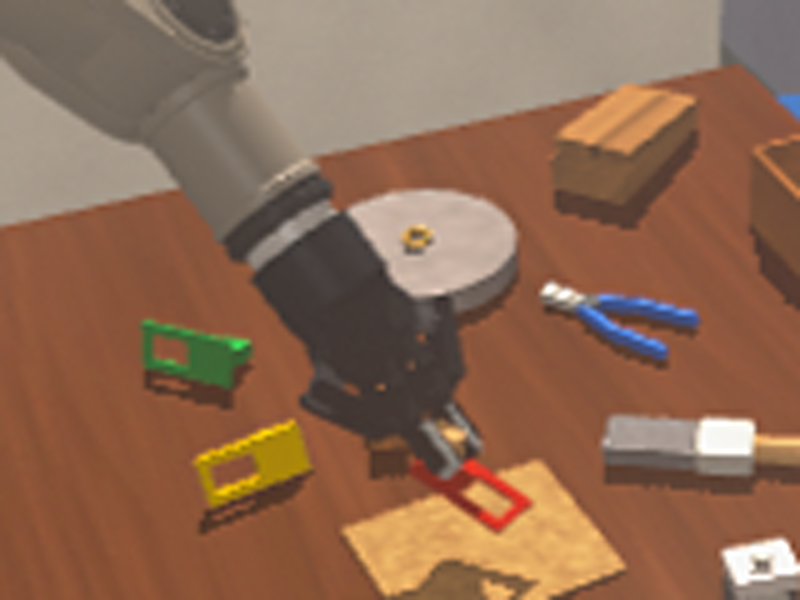

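View pics/sc14.png

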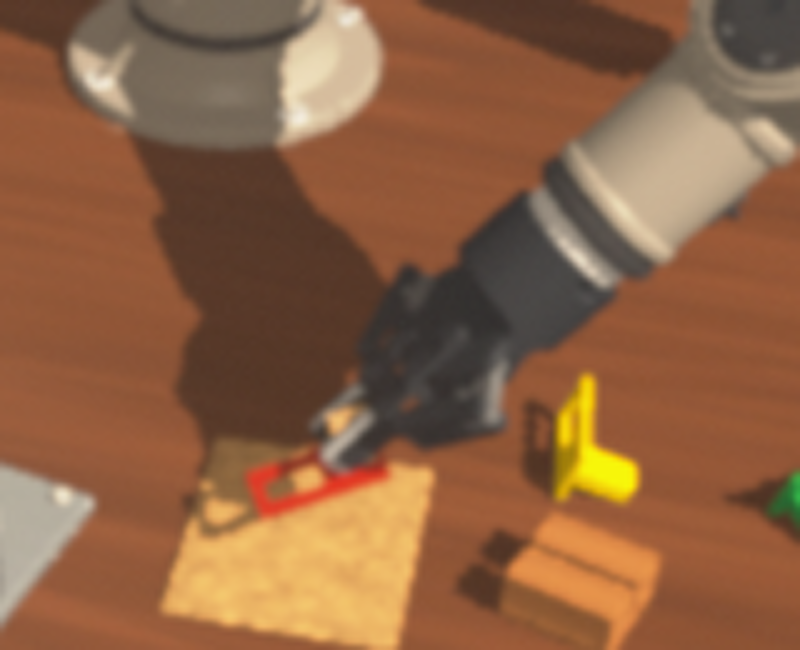

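send_rows(steps=[{"delta_pos": [0.0005,-0.001,-0.01],"rot": [-0.0216,-0.0125,0]},{"delta_pos": [0.0005,-0.001,-0.01],"rot": [-0.0216,-0.0125,0]},{"delta_pos": [0.0005,-0.001,-0.01],"rot": [-0.0216,-0.0125,0]},{"delta_pos": [0.0005,-0.001,-0.01],"rot": [-0.0216,-0.0125,0]},{"delta_pos": [0.0005,-0.001,-0.004],"rot": [-0.0216,-0.0125,0]},{"delta_pos": [0,0,0],"rot": [0,0,0]},{"delta_pos": [0,0,0],"rot": [0,0,0]}])

```text
time: 18.95
tcp_pos: [0.4964, 0.1869, 0.0136]
tool_rot: [0.381, 0.449, 0.778, -0.219]
force: [-0.3, 0.7, -0.6]
gripper_width: 0.0134
```

```bash
python3 - <<'E'
from plan import *
c=cur(); print(observe()["q"])
im=vision.camera("side")[:,:,::-1];crop(im,150,140,270,230,6,"pics/sd15.png")
E
```

```text
t 18.95 G [0.4804 0.2145 0.0385] yaw -59.97 pitch -52.07 roll 0.09 F [-0.3  0.7 -0.6] w 0.0134
[-1.61670654  1.08282181  0.88434666  2.0317743   0.10250885  0.68053896
 -0.48883377]
```

View pics/sd15.png

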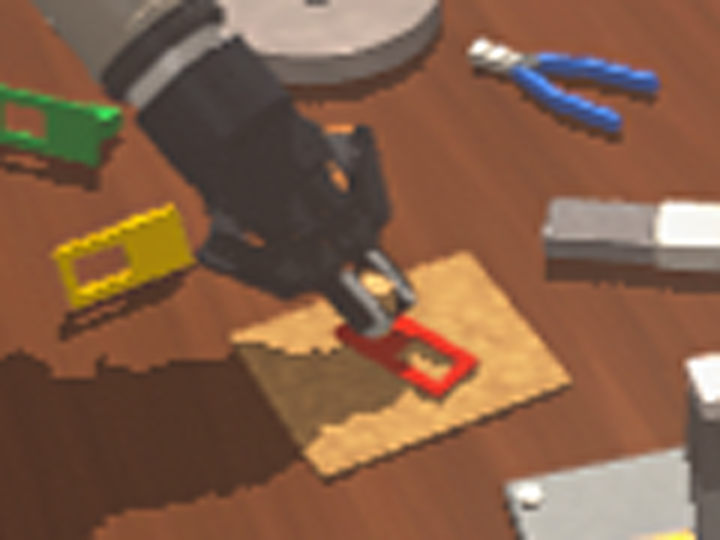

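send_rows(steps=[{"delta_pos": [0,0,-0.003],"rot": [-0.0216,-0.0125,0]},{"delta_pos": [0,0,-0.0015],"rot": [-0.0216,-0.0125,0]},{"delta_pos": [0,0,-0.001],"rot": [0,0,0]},{"delta_pos": [0,0,0],"rot": [0,0,0]}])

```text
time: 19.4
tcp_pos: [0.4965, 0.1878, 0.009]
tool_rot: [0.402, 0.442, 0.768, -0.231]
force: [-5.4, 5.3, 11.7]
gripper_width: 0.0131
```

```bash
python3 - <<'E'
from plan import *
c=cur()
E
```

```text
t 19.4 G [0.4798 0.2165 0.0321] yaw -59.83 pitch -55.22 roll 0.04 F [-5.4  5.3 11.7] w 0.0131
```

send_rows(hand=0.45, steps=[{"delta_pos": [0,0,0.0005],"rot": [0,0,0]},{"delta_pos": [0,0,0],"rot": [0,0,0]},{"delta_pos": [0,0,0],"rot": [0,0,0]},{"delta_pos": [0,0,0],"rot": [0,0,0]},{"delta_pos": [-0.002,0.0035,0.003],"rot": [0,0,0]},{"delta_pos": [-0.006,0.0107,0.0086],"rot": [0,0,0]},{"delta_pos": [-0.0103,0.0178,0.0142],"rot": [0,0,0]},{"delta_pos": [-0.0103,0.0178,0.0142],"rot": [0,0,0]}])

```text
time: 20.2
tcp_pos: [0.4668, 0.2371, 0.0484]
tool_rot: [0.401, 0.443, 0.768, -0.231]
force: [-0.5, -0.2, -0.1]
gripper_width: 0.0471
```

```bash
python3 - <<'E'
from plan import *
c=cur()
im=vision.camera("side")[:,:,::-1];crop(im,150,140,270,230,6,"pics/sd16.png")
a=([.5,.18,.17],-60,0)
print(c)
rows(lin(c,a,9))
E
```

```text
t 20.2 G [0.4502 0.2659 0.0715] yaw -59.92 pitch -55.09 roll -0.02 F [-0.5 -0.2 -0.1] w 0.0471
(array([0.45017375, 0.2658629 , 0.07154847]), np.float64(-59.919030603458644), np.float64(-55.08724070113194))
[{"delta_pos": [0.0043, -0.0121, 0.0066], "rot": [0.0884, 0.0541, -0.0049]}, {"delta_pos": [0.004, -0.0069, 0.0078], "rot": [0.0924, 0.0536, -0.0001]}, {"delta_pos": [0.0039, -0.0067, 0.0082], "rot": [0.0925, 0.0535, -0.0002]}, {"delta_pos": [0.0037, -0.0064, 0.0085], "rot": [0.0924, 0.0535, -0.0002]}, {"delta_pos": [0.0036, -0.0062, 0.009], "rot": [0.0925, 0.0534, -0.0001]}, {"delta_pos": [0.0035, -0.0061, 0.0093], "rot": [0.0925, 0.0535, -0.0002]}, {"delta_pos": [0.0035, -0.0059, 0.0098], "rot": [0.0925, 0.0535, -0.0001]}, {"delta_pos": [0.0034, -0.0059, 0.0103], "rot": [0.0925, 0.0534, -0.0002]}, {"delta_pos": [0.0034, -0.0058, 0.0107], "rot": [0.0925, 0.0534, -0.0002]}]
```

View pics/sd16.png

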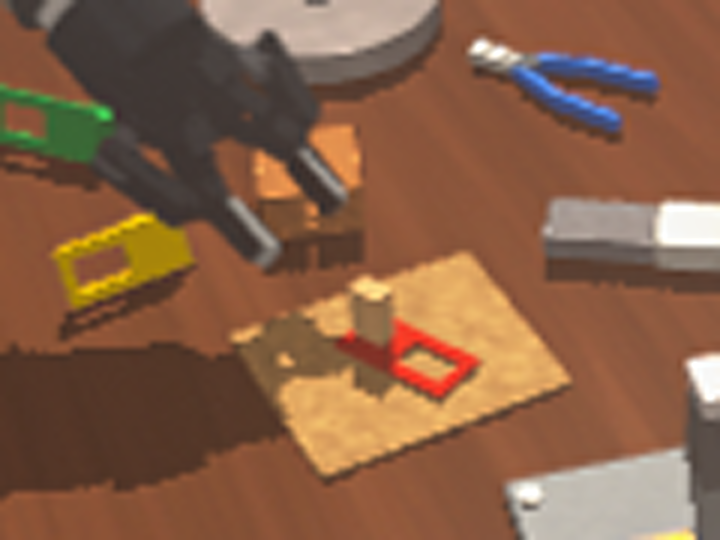

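```bash
python3 - <<'E'
from plan import *
c=cur()
rows(lin(c,([.48,.2165,.12],-60,0),8))
E
```

```text
t 20.25 G [0.4499 0.2705 0.0726] yaw -59.64 pitch -54.9 roll 0.13 F [-0.3  2.5  1. ] w 0.047
[{"delta_pos": [0.0022, -0.0042, 0.0021], "rot": [0.1022, 0.0625, -0.0006]}, {"delta_pos": [0.002, -0.0038, 0.0026], "rot": [0.1034, 0.0604, -0.0008]}, {"delta_pos": [0.0018, -0.0034, 0.0029], "rot": [0.1035, 0.0604, -0.0008]}, {"delta_pos": [0.0016, -0.0032, 0.0034], "rot": [0.1035, 0.0602, -0.0008]}, {"delta_pos": [0.0015, -0.0029, 0.004], "rot": [0.1036, 0.0602, -0.0008]}, {"delta_pos": [0.0015, -0.0028, 0.0045], "rot": [0.1036, 0.0601, -0.0008]}, {"delta_pos": [0.0013, -0.0026, 0.005], "rot": [0.1037, 0.06, -0.0008]}, {"delta_pos": [0.0014, -0.0026, 0.0057], "rot": [0.1037, 0.0599, -0.0007]}]
```

send_rows(steps=[{"delta_pos": [0.0022,-0.0042,0.006],"rot": [0.1022,0.0625,-0.0006]},{"delta_pos": [0.002,-0.0038,0.006],"rot": [0.1034,0.0604,-0.0008]},{"delta_pos": [0.0018,-0.0034,0.004],"rot": [0.1035,0.0604,-0.0008]},{"delta_pos": [0.0016,-0.0032,0.0034],"rot": [0.1035,0.0602,-0.0008]},{"delta_pos": [0.0015,-0.0029,0.003],"rot": [0.1036,0.0602,-0.0008]},{"delta_pos": [0.0015,-0.0028,0.003],"rot": [0.1036,0.0601,-0.0008]},{"delta_pos": [0.0013,-0.0026,0.003],"rot": [0.1037,0.06,-0.0008]},{"delta_pos": [0.0014,-0.0026,0.0025],"rot": [0.1037,0.0599,-0.0007]},{"delta_pos": [0,0,0],"rot": [0,0,0]},{"delta_pos": [0,0,0],"rot": [0,0,0]}])

```text
time: 21.25
tcp_pos: [0.4815, 0.209, 0.079]
tool_rot: [0.001, 0.502, 0.865, -0.003]
force: [-0.9, 0.7, 0.3]
gripper_width: 0.0464
```

```bash
python3 - <<'E'
from plan import *
c=cur()
s=observe();print(s["tcp_pos"],s["tool_rot"],s["q"])
im=vision.camera("wrist")[:,:,::-1];cv2.imwrite("pics/w17.png",im);crop(im,160,130,360,310,4,"pics/w17c.png")
E
```

```text
t 21.25 G [0.4815 0.2093 0.1195] yaw -60.32 pitch -0.22 roll -0.25 F [-0.9  0.7  0.3] w 0.0464
[0.48145308 0.20903704 0.07897503] [ 5.17058047e-04  5.02426413e-01  8.64615090e-01 -2.85983470e-03] [-0.92409505  0.44606903  0.49527956  2.05002239 -0.30939316  0.72167642
  0.28374603]
```

View pics/w17c.png

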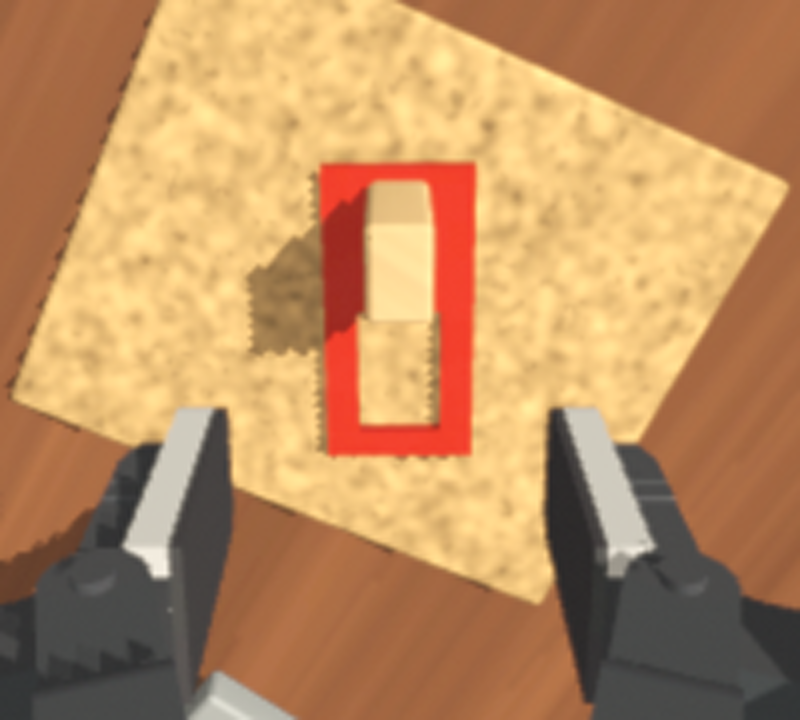

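```bash
python3 - <<'E'
from plan import *
s=observe();W=KM("wrist",s)
g=lambda x,y,z:unproj(W,160+x/4,130+y/4,z)
P=[g(367,222,.042),g(437,222,.042),g(440,320,.042),g(365,320,.042)];print(np.round(P,4),np.mean(P,0))
E=[g(320,163,.008),g(475,163,.008),g(471,453,.008),g(327,453,.008)];print(np.round(E,4))
E=np.array(E)[:,:2]; print(np.linalg.norm(E[0]-E[3]),np.linalg.norm(E[0]-E[1]))
d=(E[0]+E[1]-E[2]-E[3])/2; d/=np.linalg.norm(d); eo=(E[2]+E[3])/2; print("heading z",np.degrees(np.arctan2(-d[1],-d[0])),"grip from plate",eo+.061*d, "from other end",(E[0]+E[1])/2-.014*d)
E
```

```text
[[0.467  0.2241 0.042 ]
 [0.479  0.231  0.042 ]
 [0.4903 0.2132 0.042 ]
 [0.4771 0.2056 0.042 ]] [0.47835707 0.21848199 0.042     ]
[[0.4556 0.221  0.008 ]
 [0.4861 0.2387 0.008 ]
 [0.5243 0.1743 0.008 ]
 [0.4932 0.1562 0.008 ]]
0.07495648575216432 0.035269842624685
heading z -59.59208823735108 grip from plate [0.47787778 0.21783993] from other end [0.47791485 0.21777677]
```

```bash
python3 - <<'E'
from plan import *
c=cur()
rows(lin(c,([.478,.218,.06],-59.6,0),2)+lin(([.478,.218,.06],-59.6,0),([.478,.218,.0315],-59.6,0),2))
E
```

```text
t 21.3 G [0.4806 0.2112 0.119 ] yaw -60.09 pitch -0.22 roll -0.3 F [ 0.   0.4 -1.2] w 0.0469
[{"delta_pos": [-0.0011, 0.0036, -0.0295], "rot": [0.0042, -0.0036, 0.0043]}, {"delta_pos": [-0.0014, 0.0035, -0.0295], "rot": [0.0017, 0.001, 0.0042]}, {"delta_pos": [0.0, -0.0, -0.0143], "rot": [-0.0, -0.0, 0.0]}, {"delta_pos": [0.0, -0.0, -0.0142], "rot": [-0.0, -0.0, 0.0]}]
```

```bash
python3 - <<'E'
from plan import *
vision.camera("wrist")
c=cur();s=observe()
im=vision.camera("wrist")[:,:,::-1];crop(im,160,130,360,310,4,"pics/w18c.png")
W=KM("wrist",s)
hsv=cv2.cvtColor(im,cv2.COLOR_BGR2HSV); m=((hsv[...,0]<6)|(hsv[...,0]>174))&(hsv[...,1]>150)&(hsv[...,2]>80)
ys,xs=np.nonzero(m); print(len(xs),xs.min(),xs.max(),ys.min(),ys.max())
print((xs.min()-160)*4,(xs.max()+1-160)*4,(ys.min()-130)*4,(ys.max()+1-130)*4)
u=(xs.min()+xs.max()+1)/2-.5
e1=unproj(W,u,ys.min()-.5,.008);e0=unproj(W,u,ys.max()+.5,.008);d=(e1-e0);L=np.linalg.norm(d);print(L,e0+.061/.075*d)
cur()
E
```

```text
t 21.35 G [0.48   0.2124 0.1188] yaw -59.93 pitch -0.21 roll -0.32 F [-0.5  0.9  0.3] w 0.0466
1452 240 278 175 246
320 476 180 468
0.07501530594478553 [0.47863511 0.21579305 0.008     ]
t 21.4 G [0.4797 0.2131 0.1187] yaw -59.84 pitch -0.21 roll -0.34 F [-0.3  0.8 -0.3] w 0.047
```

send_rows(steps=[{"delta_pos": [-0.0008,0,-0.03],"rot": [0,0,0]},{"delta_pos": [0,0,-0.03],"rot": [0,0,0]},{"delta_pos": [0,0,-0.015],"rot": [0,0,0]},{"delta_pos": [0,0,-0.005],"rot": [0,0,0]},{"delta_pos": [0,0,0],"rot": [0,0,0]},{"delta_pos": [0,0,0],"rot": [0,0,0]}])

```text
time: 22.0
tcp_pos: [0.4805, 0.2119, -0.0005]
tool_rot: [0.001, 0.5, 0.866, -0.002]
force: [-0.2, 0.2, -0.0]
gripper_width: 0.047
```

```bash
python3 - <<'E'
from plan import *
c=cur()
im=vision.camera("wrist")[:,:,::-1];crop(im,160,130,360,310,4,"pics/w19c.png")
E
```

```text
t 22.0 G [0.4805 0.2121 0.04  ] yaw -60.0 pitch -0.18 roll -0.19 F [-0.2  0.2 -0. ] w 0.047
```

View pics/w19c.png

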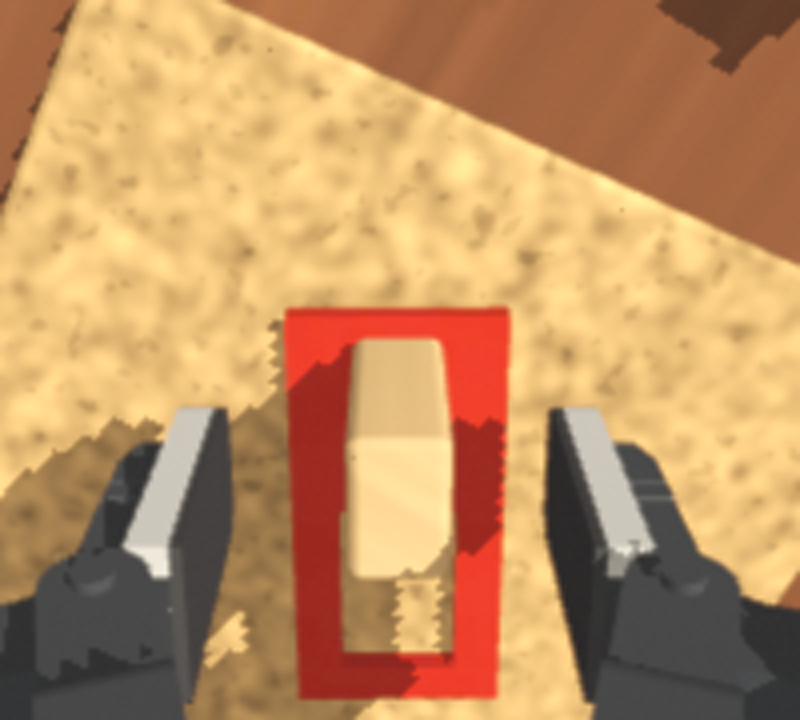

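send_rows(steps=[{"delta_pos": [-0.0004,0.0022,-0.003],"rot": [0,0,0]},{"delta_pos": [-0.0004,0.002,-0.0035],"rot": [0,0,0]},{"delta_pos": [0,0,-0.0015],"rot": [0,0,0]},{"delta_pos": [0,0,0],"rot": [0,0,0]}])

```text
time: 22.45
tcp_pos: [0.4789, 0.2155, -0.0095]
tool_rot: [-0.0, 0.5, 0.866, -0.003]
force: [-0.2, 0.0, -0.7]
gripper_width: 0.0467
```

```bash
python3 - <<'E'
from plan import *
c=cur()
E
```

```text
t 22.45 G [0.479  0.2157 0.031 ] yaw -60.02 pitch -0.16 roll -0.28 F [-0.2  0.  -0.7] w 0.0467
```

send_rows(hand=1, steps=[{"delta_pos": [0,0,0],"rot": [0,0,0]},{"delta_pos": [0,0,0],"rot": [0,0,0]},{"delta_pos": [0,0,0],"rot": [0,0,0]},{"delta_pos": [0,0,0],"rot": [0,0,0]},{"delta_pos": [0,0,0.001],"rot": [0,0,0]},{"delta_pos": [0,0,0.01],"rot": [0,0,0]},{"delta_pos": [0,0,0.03],"rot": [0,0,0]},{"delta_pos": [0,0,0.04],"rot": [0,0,0]},{"delta_pos": [0,0,0.03],"rot": [0,0,0]},{"delta_pos": [0,0,0],"rot": [0,0,0]}])

```text
time: 23.45
tcp_pos: [0.4817, 0.2166, 0.1059]
tool_rot: [0.002, 0.5, 0.866, 0.001]
force: [0.1, 1.0, -1.6]
gripper_width: 0.0128
```

```bash
python3 - <<'E'
from plan import *
c=cur();print(observe()["q"])
im=vision.camera("wrist")[:,:,::-1];cv2.imwrite("pics/w20.png",im)
# reach check at stand L
sc=np.array([.5834,-.2900]); yaw=-11.2;a=np.radians(yaw);ex=np.array([np.cos(a),np.sin(a)])
for al in (0,20,36):
  p,A=tcpG([*(sc-.053*ex),.08],yaw,al); r=ik(p,A,Q[2]); print(al,r.cost,np.round(r.x,2))
E
```

```text
t 23.45 G [0.4815 0.2166 0.1464] yaw -60.06 pitch -0.12 roll 0.16 F [ 0.1  1.  -1.6] w 0.0128
[-0.96396415  0.40613129  0.5279962   2.03183476 -0.28645944  0.77195957
  0.25790752]
0 9.904249678939328e-22 [ 0.45  0.56 -0.07  1.88  0.06  0.7   1.72]
20 3.4629153540110325e-14 [-0.02  0.81  0.55  1.6  -0.3   1.18  1.99]
36 4.9122409786841256e-14 [ 0.2   0.9   0.21  1.37 -0.    1.49  1.76]
```

View pics/w20.png

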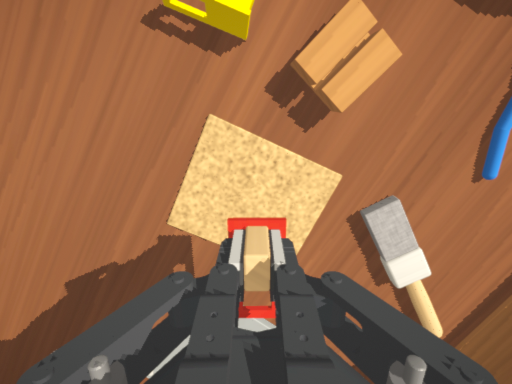

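```bash
python3 - <<'E'
from h import *
im=cv2.imread("pics/w7.png");crop(im,130,30,430,180,2.6,"pics/w7h.png");crop(im,240,80,310,180,7,"pics/w7hh.png")
E
```

```text
(no output)
```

View pics/w7h.png

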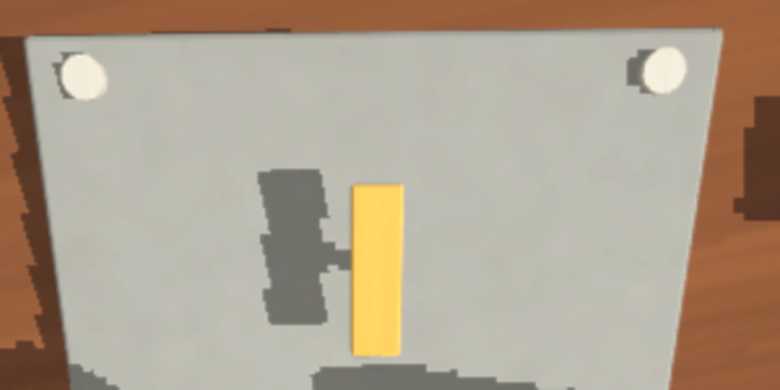

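View pics/w7hh.png

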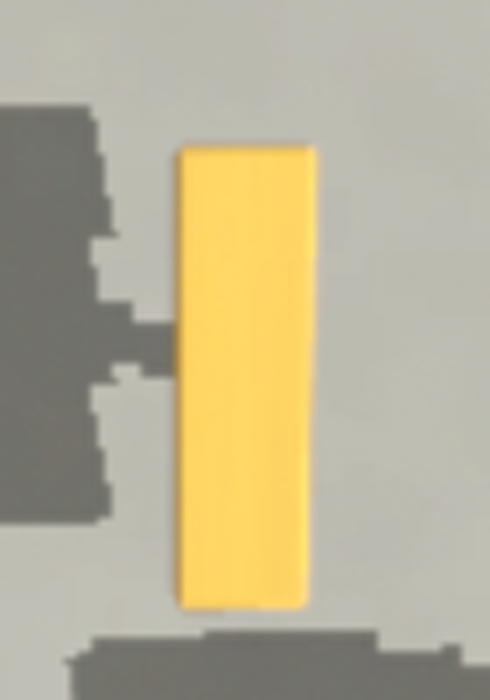

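```bash
python3 - <<'E'
from h import *
np.set_printoptions(precision=4,suppress=True)
s={"tcp_pos":np.array([.62582,-.3120,.03518]),"tool_rot":np.array([.00067,.09714,.99527,0.00006])}
W=KM("wrist",s)
H=np.array([unproj(W,240+x/7,80+y/7,.035) for x,y in [(178,148),(316,148),(309,608),(179,608)]])[:,:2]
print(H,H.mean(0),np.linalg.norm(H[0]-H[3]),np.linalg.norm(H[0]-H[1]))
d=H[2]+H[3]-H[0]-H[1];print("yaw",np.degrees(np.arctan2(d[1],d[0])))
B=np.array([unproj(W,130+x/2.6,30+y/2.6,.012) for x,y in [(27,38),(722,30)]])[:,:2];d=B[1]-B[0];print(B,np.linalg.norm(d),np.degrees(np.arctan2(-d[0],d[1])))
a=np.arctan2(-d[0],d[1]);ex=np.array([np.cos(a),np.sin(a)]);print("stud from base",B.mean(0)+.055*ex)
E
```

```text
[[ 0.5464 -0.2922]
 [ 0.5486 -0.2808]
 [ 0.5875 -0.2877]
 [ 0.5852 -0.2993]] [ 0.5669 -0.29  ] 0.03950089641001313 0.011547651890978835
yaw -10.231453156415633
[[ 0.4984 -0.3623]
 [ 0.529  -0.1977]] 0.16739066591808335 -10.549813292748734
stud from base [ 0.5678 -0.2901]
```

```bash
python3 - <<'E'
from plan import *
c=cur()
rows(lin(c,([.5573,-.2882,.17],-10.5,35),12))
E
```

```text
t 23.5 G [0.4802 0.2164 0.1443] yaw -60.02 pitch -0.12 roll -0.02 F [-0.5  0.3 -2. ] w 0.0131
[{"delta_pos": [0.0053, -0.0403, 0.0022], "rot": [0.0435, 0.0268, 0.072]}, {"delta_pos": [0.005, -0.0405, 0.0023], "rot": [0.0412, 0.0302, 0.072]}, {"delta_pos": [0.0048, -0.0408, 0.0024], "rot": [0.039, 0.033, 0.072]}, {"delta_pos": [0.0047, -0.0409, 0.0025], "rot": [0.0365, 0.0358, 0.072]}, {"delta_pos": [0.0045, -0.0412, 0.0026], "rot": [0.0338, 0.0383, 0.0721]}, {"delta_pos": [0.0043, -0.0415, 0.0027], "rot": [0.031, 0.0406, 0.072]}, {"delta_pos": [0.0043, -0.0418, 0.0028], "rot": [0.028, 0.0427, 0.072]}, {"delta_pos": [0.0042, -0.042, 0.0029], "rot": [0.0248, 0.0447, 0.072]}, {"delta_pos": [0.0042, -0.0424, 0.003], "rot": [0.0216, 0.0463, 0.072]}, {"delta_pos": [0.0042, -0.0427, 0.0031], "rot": [0.0181, 0.0478, 0.072]}, {"delta_pos": [0.0043, -0.0429, 0.0032], "rot": [0.0147, 0.0489, 0.0721]}, {"delta_pos": [0.0044, -0.0433, 0.0033], "rot": [0.0111, 0.0499, 0.072]}]
```

send_rows(steps=[{"delta_pos": [0.0053,-0.0403,0.0022],"rot": [0.0435,0.0268,0.072]},{"delta_pos": [0.005,-0.0405,0.0023],"rot": [0.0412,0.0302,0.072]},{"delta_pos": [0.0048,-0.0408,0.0024],"rot": [0.039,0.033,0.072]},{"delta_pos": [0.0047,-0.0409,0.0025],"rot": [0.0365,0.0358,0.072]},{"delta_pos": [0.0045,-0.0412,0.0026],"rot": [0.0338,0.0383,0.0721]},{"delta_pos": [0.0043,-0.0415,0.0027],"rot": [0.031,0.0406,0.072]},{"delta_pos": [0.0043,-0.0418,0.0028],"rot": [0.028,0.0427,0.072]},{"delta_pos": [0.0042,-0.042,0.0029],"rot": [0.0248,0.0447,0.072]},{"delta_pos": [0.0042,-0.0424,0.003],"rot": [0.0216,0.0463,0.072]},{"delta_pos": [0.0042,-0.0427,0.0031],"rot": [0.0181,0.0478,0.072]},{"delta_pos": [0.0043,-0.0429,0.0032],"rot": [0.0147,0.0489,0.0721]},{"delta_pos": [0.0044,-0.0433,0.0033],"rot": [0.0111,0.0499,0.072]}])

```text
time: 24.7
tcp_pos: [0.5325, -0.2864, 0.1332]
tool_rot: [-0.301, 0.085, 0.949, 0.026]
force: [0.3, 0.8, -2.1]
gripper_width: 0.0132
```

send_rows(steps=[{"delta_pos": [0,0,0],"rot": [0,0,0]},{"delta_pos": [0,0,0],"rot": [0,0,0]},{"delta_pos": [0,0,0],"rot": [0,0,0]},{"delta_pos": [0,0,0],"rot": [0,0,0]}])

```text
time: 25.1
tcp_pos: [0.5333, -0.2832, 0.1345]
tool_rot: [-0.299, 0.086, 0.95, 0.026]
force: [-1.0, 0.8, -0.3]
gripper_width: 0.0134
```

```bash
python3 - <<'E'
from plan import *
c=cur();print(observe()["q"],observe()["joint_velocities"])
im=vision.camera("wrist")[:,:,::-1];cv2.imwrite("pics/w21.png",im)
im=vision.camera("side")[:,:,::-1];crop(im,240,160,390,300,5,"pics/sd21.png")
im=vision.camera("scene")[:,:,::-1];crop(im,60,100,200,220,5,"pics/sc21.png")
E
```

```text
t 25.1 G [ 0.5562 -0.2873  0.1677] yaw -10.29 pitch 34.97 roll -0.13 F [-1.   0.8 -0.3] w 0.0134
[ 0.10530665  0.83646006  0.40261546  1.33543301 -0.12613439  1.61197001
  1.89837762] [-0.00381454 -0.0081201   0.00601471 -0.00344399  0.00529523  0.00183083
  0.00145029]
```

View pics/w21.png

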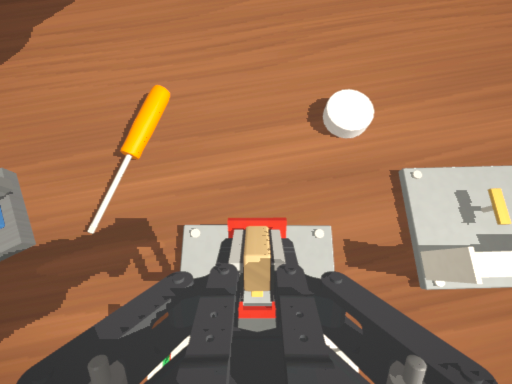

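View pics/sd21.png

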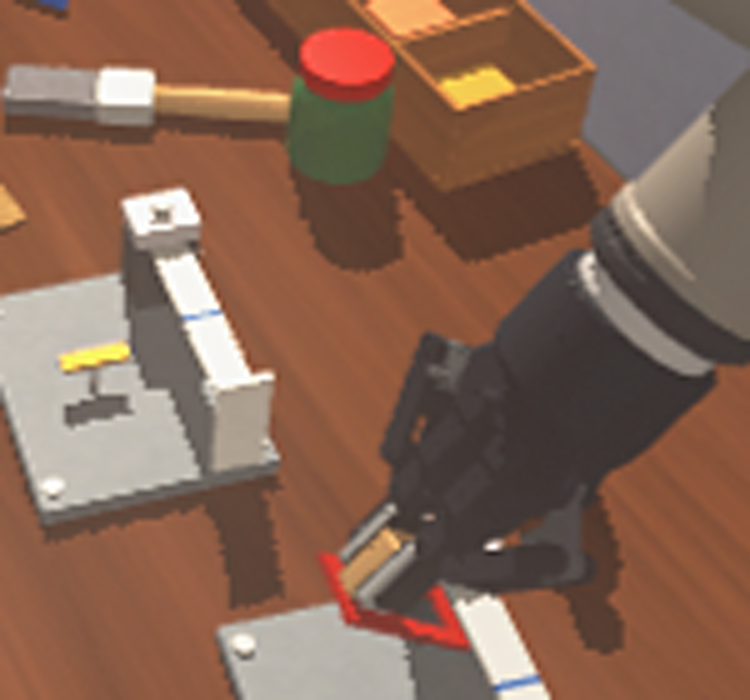

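View pics/sc21.png

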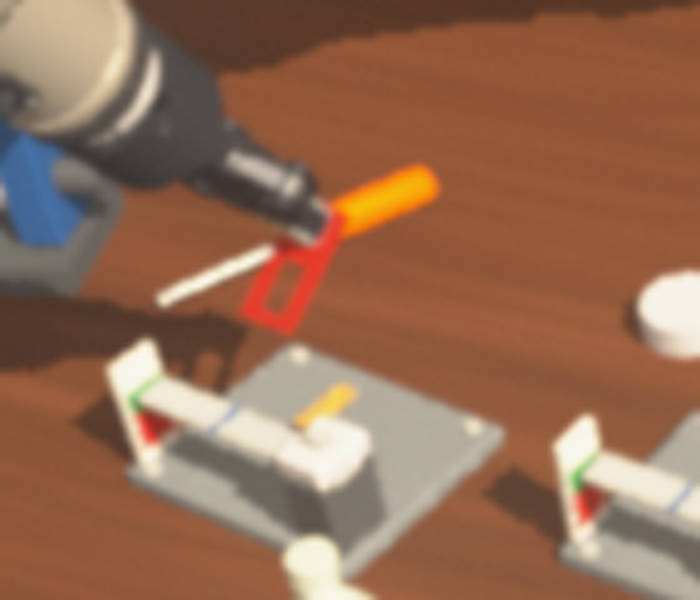

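```bash
cat >> plan.py <<'E'
def model(G,yaw,al,s,y,b):
    yw=np.radians(yaw);al=np.radians(al);a=.061-s
    ex=np.array([np.cos(yw),np.sin(yw),0]);ey=np.array([-np.sin(yw),np.cos(yw),0]);z=np.array([0,0,1])
    return G+ex*(a*np.cos(al)+b*np.sin(al))+z*(-a*np.sin(al)+b*np.cos(al))+ey*y
E
python3 - <<'E'
from plan import *
G,y,al=cur();S=KM("scene");D=KM("side");W=KM("wrist")
for s in (0,.007,.039,.075):
  for yy in (-.018,.018) if s in(0,.075) else (-.01,.01):
    p=model(G,y,al,s,yy,-.023); print(s,yy,np.round(p,4),"side",np.round((proj(D,p)-[240,160])*5),"scene",np.round((proj(S,p)-[60,100])*5),"wrist",np.round(proj(W,p)))
E
python3 - <<'E'
import cv2
im=cv2.imread("pics/w21.png");cv2.imwrite("pics/w21c.png",cv2.resize(im[200:340,180:340],None,fx=5,fy=4.2,interpolation=cv2.INTER_CUBIC))
E
```

```text
t 25.25 G [ 0.5563 -0.2879  0.1683] yaw -10.3 pitch 34.93 roll -0.17 F [-0.2 -0.  -1.1] w 0.0134
0 -0.018 [ 0.5893 -0.3122  0.1145] side [470. 647.] scene [238. 311.] wrist [232. 319.]
0 0.018 [ 0.5958 -0.2768  0.1145] side [438. 582.] scene [286. 330.] wrist [284. 319.]
0.007 -0.01 [ 0.5851 -0.3033  0.1185] side [452. 630.] scene [254. 304.] wrist [243. 311.]
0.007 0.01 [ 0.5887 -0.2836  0.1185] side [434. 593.] scene [281. 315.] wrist [272. 311.]
0.039 -0.01 [ 0.5593 -0.2986  0.1368] side [402. 618.] scene [280. 254.] wrist [242. 272.]
0.039 0.01 [ 0.5629 -0.2789  0.1368] side [385. 581.] scene [306. 264.] wrist [273. 272.]
0.075 -0.018 [ 0.5288 -0.3012  0.1574] side [350. 619.] scene [297. 193.] wrist [228. 221.]
0.075 0.018 [ 0.5353 -0.2658  0.1574] side [320. 552.] scene [345. 211.] wrist [288. 221.]
```

View pics/w21c.png

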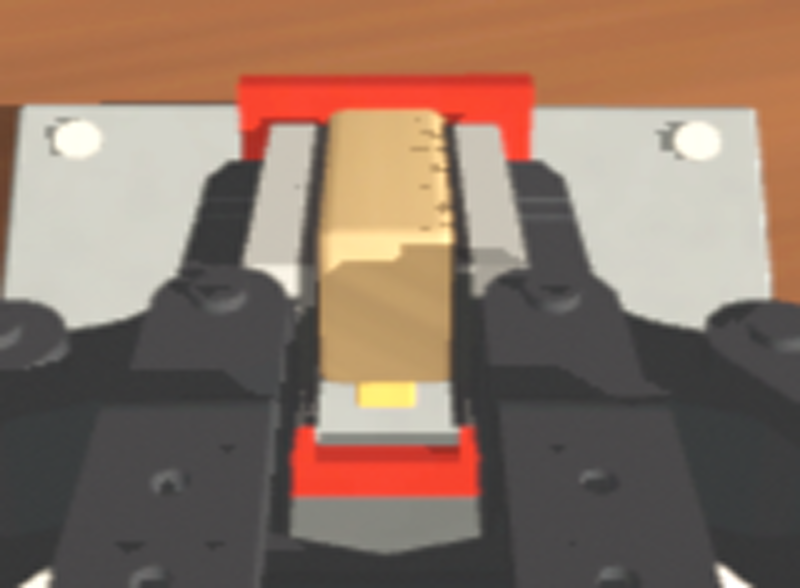

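```bash
cat >> plan.py <<'E'
STUD=np.array([.567,-.290]);YS=-10.5
def Gfor(X,zbar,al):
    """X: x of s=7 midplane rel stud; zbar: z of s=3.5 midplane"""
    o=model(np.zeros(3),YS,al,.007,0,-.025);e=np.array([np.cos(np.radians(YS)),np.sin(np.radians(YS))])
    xy=STUD+X*e-o[:2]; z=zbar-model(np.zeros(3),YS,al,.0035,0,-.025)[2]
    return np.r_[xy,z]
E
python3 - <<'E'
from plan import *
c=cur()
B=(Gfor(.020,.047,35),YS,35);print(B)
rows(lin(c,B,4))
E
```

```text
t 25.25 G [ 0.5563 -0.2879  0.1683] yaw -10.3 pitch 34.93 roll -0.17 F [-0.2 -0.  -1.1] w 0.0134
(array([ 0.55727089, -0.28819682,  0.10045945]), -10.5, 35)
[{"delta_pos": [0.0003, 0.0, -0.0169], "rot": [0.003, -0.0002, -0.0009]}, {"delta_pos": [0.0002, -0.0, -0.017], "rot": [0.0, 0.0003, -0.0008]}, {"delta_pos": [0.0002, -0.0001, -0.0169], "rot": [0.0001, 0.0003, -0.0009]}, {"delta_pos": [0.0003, -0.0, -0.017], "rot": [0.0, 0.0003, -0.0009]}]
```

send_rows(steps=[{"delta_pos": [0.0003,0.0,-0.0169],"rot": [0.003,0,-0.0009]},{"delta_pos": [0.0002,0,-0.017],"rot": [0.0,0.0003,-0.0008]},{"delta_pos": [0.0002,-0.0001,-0.0169],"rot": [0.0001,0.0003,-0.0009]},{"delta_pos": [0.0003,0,-0.017],"rot": [0.0,0.0003,-0.0009]},{"delta_pos": [0,0,0],"rot": [0,0,0]},{"delta_pos": [0,0,0],"rot": [0,0,0]},{"delta_pos": [0,0,0],"rot": [0,0,0]}])

```text
time: 25.95
tcp_pos: [0.5347, -0.2853, 0.0675]
tool_rot: [-0.299, 0.088, 0.95, 0.027]
force: [-0.7, -0.1, -1.4]
gripper_width: 0.0132
```

```bash
python3 - <<'E'
from plan import *
c=cur()
im=vision.camera("side")[:,:,::-1];crop(im,250,200,380,320,6,"pics/sd22.png")
im=vision.camera("scene")[:,:,::-1];crop(im,70,130,190,220,6,"pics/sc22.png")
im=vision.camera("wrist")[:,:,::-1];crop(im,180,200,340,340,5,"pics/w22.png")
c=cur()
rows(lin(c,(Gfor(.0255,.047,35),YS,35),1)+[(Gfor(.0255,z,35),YS,35) for z in (.042,.037,.032,.027,.0225)])
E
```

```text
t 25.95 G [ 0.5575 -0.2895  0.1007] yaw -10.57 pitch 34.98 roll -0.07 F [-0.7 -0.1 -1.4] w 0.0132
t 26.1 G [ 0.5576 -0.2894  0.1009] yaw -10.56 pitch 34.96 roll -0.06 F [ 0.2  0.9 -1.8] w 0.0131
[{"delta_pos": [0.0051, 0.0002, -0.0004], "rot": [0.0011, 0.0006, 0.0011]}, {"delta_pos": [0.0, 0.0, -0.005], "rot": [0.0, -0.0, 0.0]}, {"delta_pos": [0.0, 0.0, -0.005], "rot": [0.0, -0.0, 0.0]}, {"delta_pos": [0.0, 0.0, -0.005], "rot": [0.0, -0.0, 0.0]}, {"delta_pos": [0.0, 0.0, -0.005], "rot": [0.0, -0.0, 0.0]}, {"delta_pos": [0.0, 0.0, -0.0045], "rot": [0.0, -0.0, 0.0]}]
```

View pics/sd22.png

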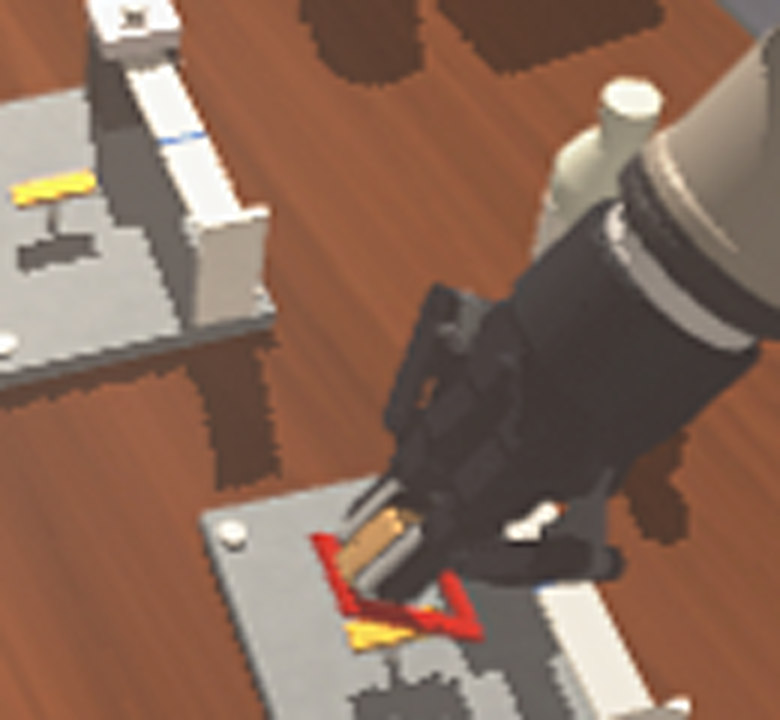

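View pics/sc22.png

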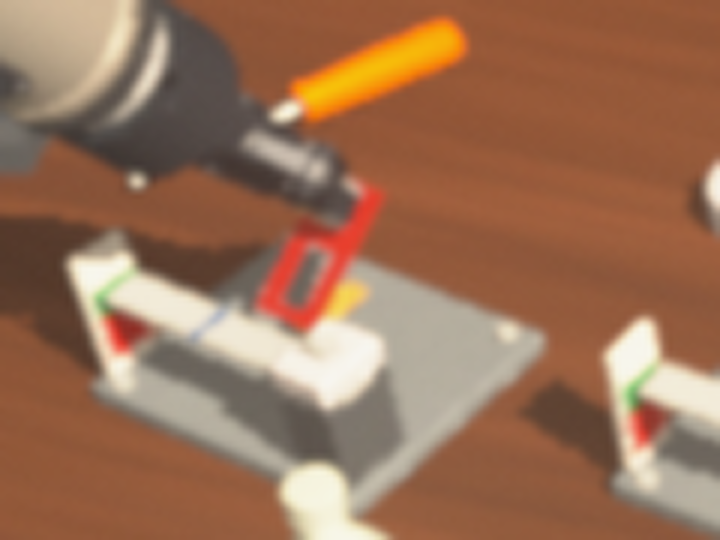

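View pics/w22.png

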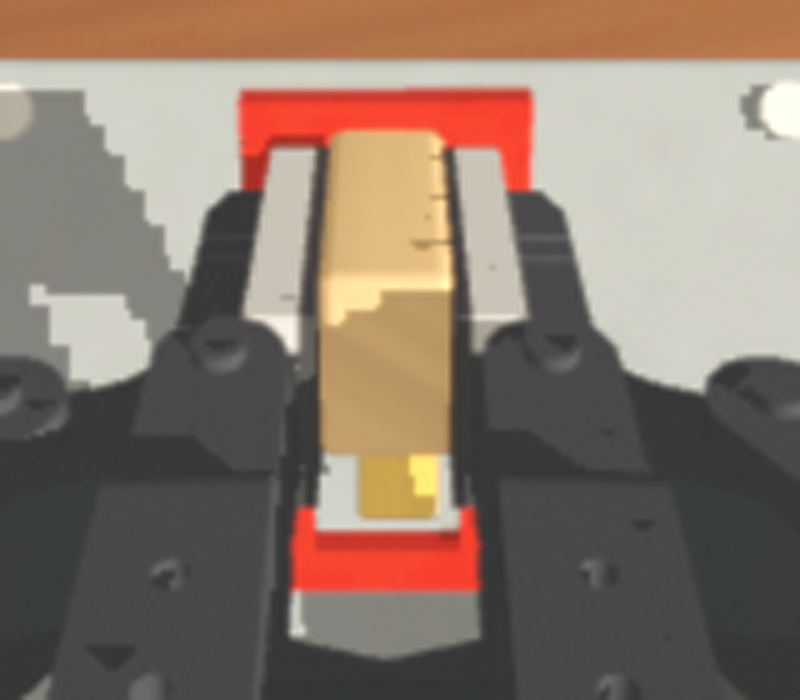

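send_rows(steps=[{"delta_pos": [0.0055,0.0002,0],"rot": [0.0011,0.0006,0.0011]},{"delta_pos": [0,0.0005,0],"rot": [0,0,0]},{"delta_pos": [0,0,-0.005],"rot": [0,0,0]},{"delta_pos": [0,0,-0.005],"rot": [0,0,0]},{"delta_pos": [0,0,0],"rot": [0,0,0]},{"delta_pos": [0,0,0],"rot": [0,0,0]}])

```text
time: 26.7
tcp_pos: [0.5394, -0.2841, 0.0565]
tool_rot: [-0.301, 0.087, 0.949, 0.028]
force: [0.1, -0.8, -1.1]
gripper_width: 0.0131
```

```bash
python3 - <<'E'
from plan import *
c=cur();print(Gfor(.0255,.037,35))
im=vision.camera("side")[:,:,::-1];crop(im,280,260,370,330,8,"pics/sd23.png")
im=vision.camera("wrist")[:,:,::-1];crop(im,180,200,340,340,5,"pics/w23.png")
E
```

```text
t 26.7 G [ 0.5624 -0.2884  0.0897] yaw -10.51 pitch 35.14 roll 0.02 F [ 0.1 -0.8 -1.1] w 0.0131
[ 0.56267879 -0.28919911  0.09045945]
```

View pics/sd23.png

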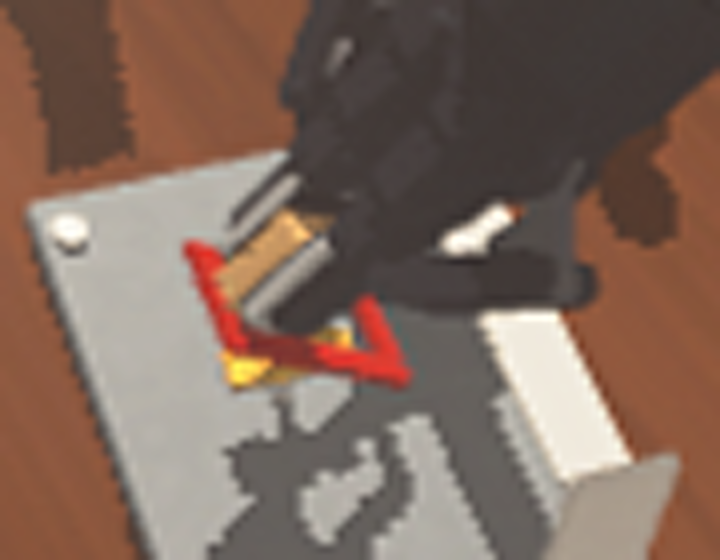

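View pics/w23.png

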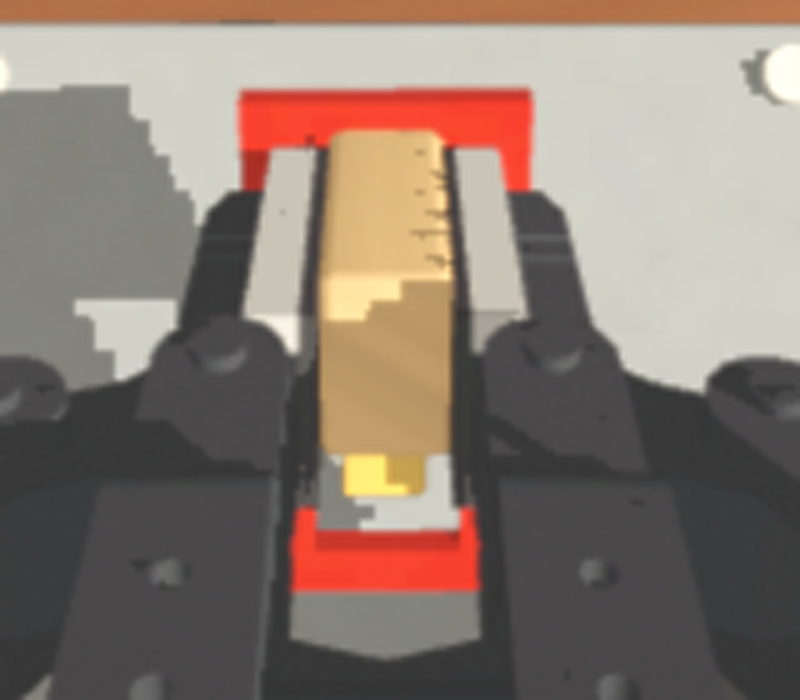

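send_rows(steps=[{"delta_pos": [0,-0.0003,-0.004],"rot": [0,0,0]},{"delta_pos": [0,0,-0.004],"rot": [0,0,0]},{"delta_pos": [0,0,-0.004],"rot": [0,0,0]},{"delta_pos": [0,0,-0.002],"rot": [0,0,0]},{"delta_pos": [0,0,0],"rot": [0,0,0]},{"delta_pos": [0,0,0],"rot": [0,0,0]}])

```text
time: 27.4
tcp_pos: [0.5398, -0.2845, 0.0429]
tool_rot: [-0.3, 0.087, 0.949, 0.028]
force: [0.4, -1.0, -1.0]
gripper_width: 0.0133
```

```bash
python3 - <<'E'
from plan import *
c=cur();print(Gfor(.0255,.0225,35))
im=vision.camera("side")[:,:,::-1];crop(im,280,260,370,330,8,"pics/sd24.png")
im=vision.camera("wrist")[:,:,::-1];crop(im,180,200,340,340,5,"pics/w24.png")
c=cur();rows(lin(c,(Gfor(.0068,.0215,35),YS,35),4))
E
```

```text
t 27.4 G [ 0.5627 -0.2887  0.076 ] yaw -10.5 pitch 35.09 roll 0.02 F [ 0.4 -1.  -1. ] w 0.0133
[ 0.56267879 -0.28919911  0.07595945]
t 27.5 G [ 0.5628 -0.2888  0.0762] yaw -10.5 pitch 35.07 roll 0.01 F [-0.   0.  -0.6] w 0.0131
[{"delta_pos": [-0.0046, 0.0008, -0.0003], "rot": [-0.0003, -0.0003, 0.0]}, {"delta_pos": [-0.0046, 0.0007, -0.0003], "rot": [-0.0, -0.0003, 0.0]}, {"delta_pos": [-0.0046, 0.0008, -0.0004], "rot": [-0.0001, -0.0002, 0.0]}, {"delta_pos": [-0.0046, 0.0007, -0.0003], "rot": [-0.0, -0.0003, 0.0]}]
```

View pics/sd24.png

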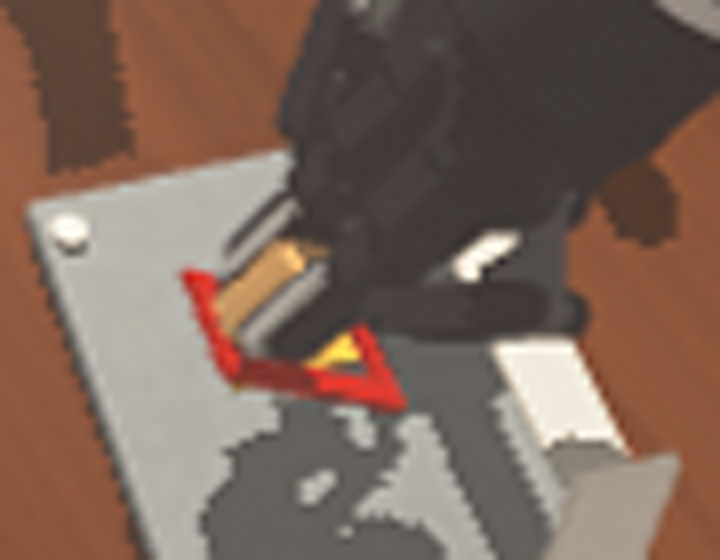

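View pics/w24.png

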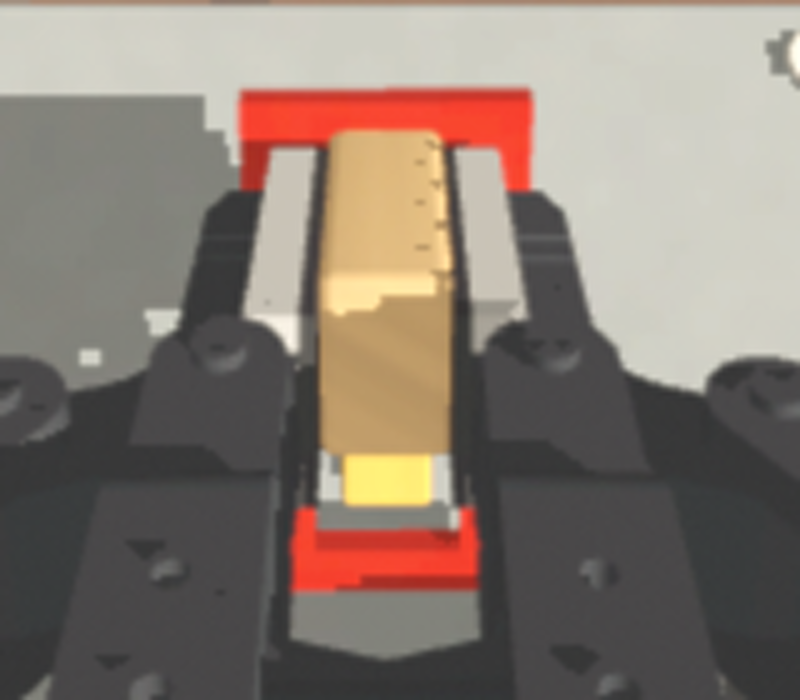

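send_rows(steps=[{"delta_pos": [-0.0046,0.0008,-0.0003],"rot": [0,0,0]},{"delta_pos": [-0.0046,0.0008,-0.0003],"rot": [0,0,0]},{"delta_pos": [-0.0046,0.0008,-0.0002],"rot": [0,0,0]},{"delta_pos": [-0.0046,0.0007,0],"rot": [0,0,0]},{"delta_pos": [0,0,0],"rot": [0,0,0]},{"delta_pos": [0,0,0],"rot": [0,0,0]}])

```text
time: 28.1
tcp_pos: [0.5214, -0.2814, 0.0422]
tool_rot: [-0.3, 0.087, 0.95, 0.028]
force: [0.7, 0.1, -1.1]
gripper_width: 0.0132
```

```bash
python3 - <<'E'
from plan import *
c=cur();print(Gfor(.0068,.0215,35))
im=vision.camera("side")[:,:,::-1];crop(im,280,260,370,330,8,"pics/sd25.png")
im=vision.camera("wrist")[:,:,::-1];crop(im,180,200,340,340,5,"pics/w25.png")
c=cur()
seq=[]
n=9
for i in range(1,n+1):
    al=35*(1-i/n); z=.0215-(.0215-.0155)*i/n
    seq.append((Gfor(.0065,z,al),YS,al))
rows(seq)
E
```

```text
t 28.1 G [ 0.5442 -0.2856  0.0754] yaw -10.5 pitch 35.07 roll 0.02 F [ 0.7  0.1 -1.1] w 0.0132
[ 0.54429193 -0.28579131  0.07495945]
t 28.2 G [ 0.5445 -0.2856  0.0753] yaw -10.49 pitch 35.07 roll 0.02 F [-0.   0.5 -0.9] w 0.0134
[{"delta_pos": [-0.0015, 0.0, -0.0048], "rot": [-0.013, -0.0678, -0.0002]}, {"delta_pos": [-0.0009, 0.0002, -0.0046], "rot": [-0.0123, -0.0668, 0.0]}, {"delta_pos": [-0.0006, 0.0001, -0.0047], "rot": [-0.0124, -0.0667, 0.0]}, {"delta_pos": [-0.0004, 0.0001, -0.0047], "rot": [-0.0124, -0.0667, 0.0]}, {"delta_pos": [-0.0001, -0.0, -0.0047], "rot": [-0.0123, -0.0668, 0.0]}, {"delta_pos": [0.0002, -0.0, -0.0047], "rot": [-0.0124, -0.0667, 0.0]}, {"delta_pos": [0.0004, -0.0001, -0.0047], "rot": [-0.0124, -0.0667, 0.0]}, {"delta_pos": [0.0007, -0.0001, -0.0046], "rot": [-0.0124, -0.0668, 0.0]}, {"delta_pos": [0.0009, -0.0002, -0.0046], "rot": [-0.0123, -0.0667, 0.0]}]
```

View pics/sd25.png

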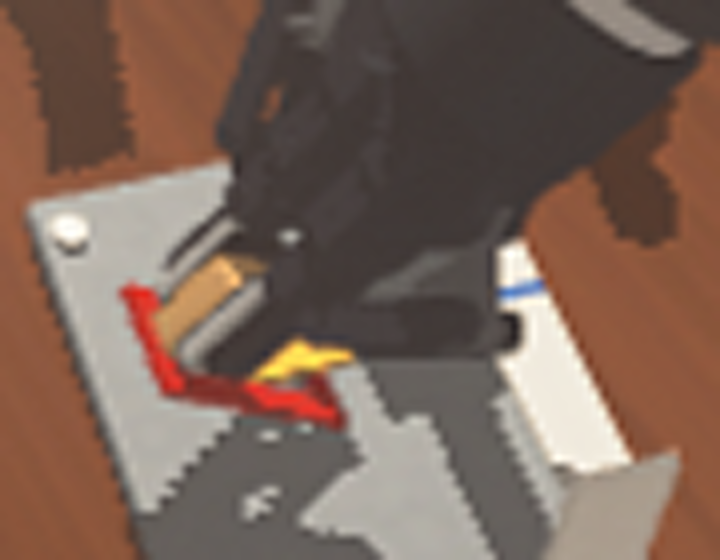

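View pics/w25.png

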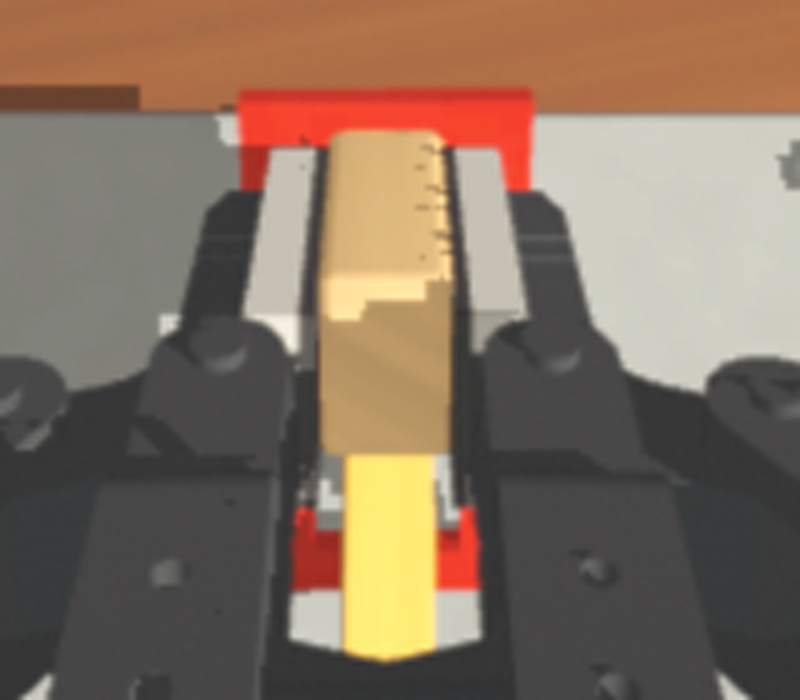

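send_rows(steps=[{"delta_pos": [-0.0012,0.0001,-0.0047],"rot": [-0.0124,-0.0667,0]},{"delta_pos": [-0.0009,0.0001,-0.0047],"rot": [-0.0124,-0.0667,0]},{"delta_pos": [-0.0006,0.0001,-0.0047],"rot": [-0.0124,-0.0667,0.0]},{"delta_pos": [-0.0004,0.0001,-0.0047],"rot": [-0.0124,-0.0667,0.0]},{"delta_pos": [-0.0001,0,-0.0047],"rot": [-0.0123,-0.0668,0.0]},{"delta_pos": [0,0,0],"rot": [0,0,0]},{"delta_pos": [0,0,0],"rot": [0,0,0]}])

```text
time: 28.9
tcp_pos: [0.5184, -0.2809, 0.019]
tool_rot: [-0.136, 0.091, 0.986, 0.013]
force: [-0.2, 0.7, -0.4]
gripper_width: 0.0131
```

```bash
python3 - <<'E'
from plan import *
c=cur();print(Gfor(.0065,.0215-.006*5/9,35*4/9))
im=vision.camera("side")[:,:,::-1];crop(im,280,260,370,330,8,"pics/sd26.png")
im=vision.camera("wrist")[:,:,::-1];crop(im,180,200,340,340,5,"pics/w26.png")
E
```

```text
t 28.9 G [ 0.5291 -0.2829  0.058 ] yaw -10.49 pitch 15.7 roll 0.03 F [-0.2  0.7 -0.4] w 0.0131
[ 0.52883229 -0.28292603  0.05767086]
```

View pics/sd26.png

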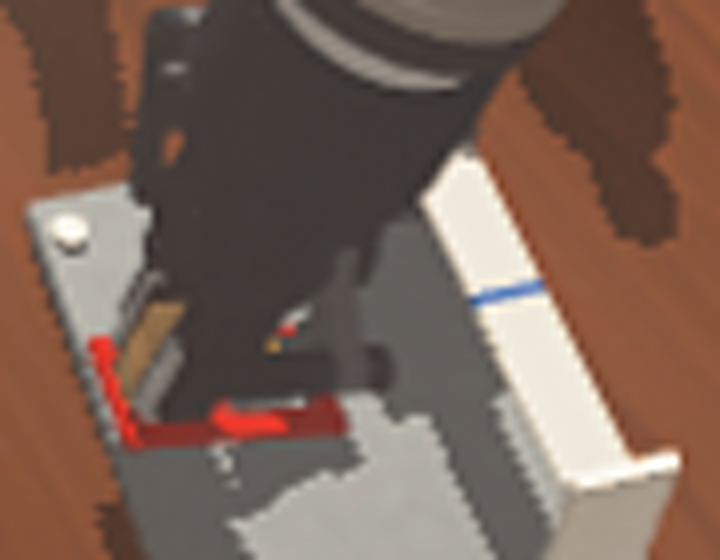

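View pics/w26.png

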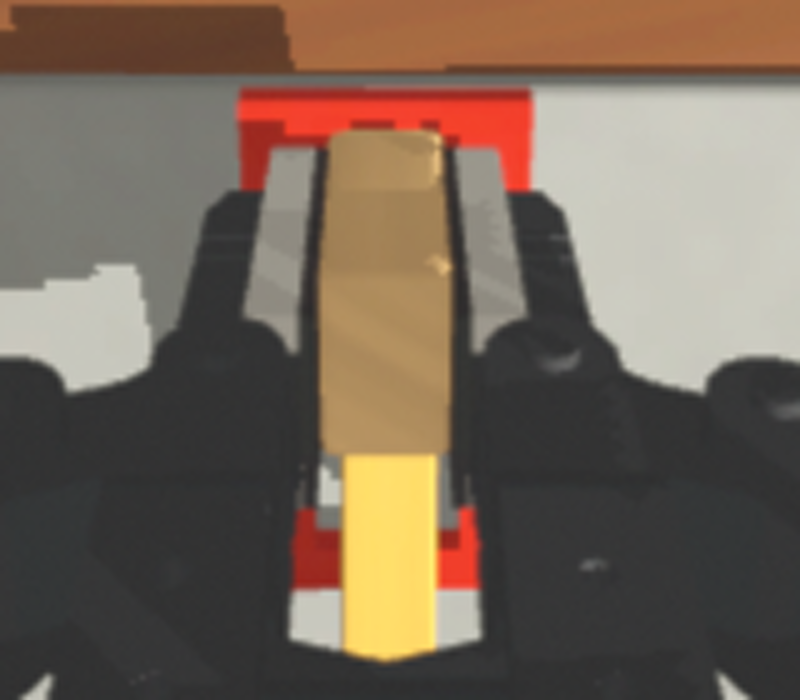

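send_rows(steps=[{"delta_pos": [0,0,-0.0048],"rot": [-0.0124,-0.0667,0.0]},{"delta_pos": [0.0002,-0.0001,-0.0048],"rot": [-0.0124,-0.0667,0.0]},{"delta_pos": [0.0005,-0.0001,-0.0047],"rot": [-0.0124,-0.0668,0.0]},{"delta_pos": [0.0008,-0.0002,-0.0045],"rot": [-0.0124,-0.0685,0.0]},{"delta_pos": [0,0,0],"rot": [0,0,0]},{"delta_pos": [0,0,0],"rot": [0,0,0]}])

```text
time: 29.6
tcp_pos: [0.5202, -0.2814, -0.0001]
tool_rot: [-0.001, 0.091, 0.996, 0.0]
force: [-0.2, -1.1, -0.6]
gripper_width: 0.0135
```

```bash
python3 - <<'E'
from plan import *
c=cur();print(Gfor(.0065,.0155,0))
im=vision.camera("side")[:,:,::-1];crop(im,280,260,370,330,8,"pics/sd27.png")
c=cur();rows(lin(c,(Gfor(.0145,.0155,0),YS,0),3))
E
```

```text
t 29.6 G [ 0.5203 -0.2815  0.0404] yaw -10.48 pitch 0.08 roll 0.04 F [-0.2 -1.1 -0.6] w 0.0135
[ 0.52029539 -0.28134381  0.0405    ]
t 29.65 G [ 0.5208 -0.2815  0.0405] yaw -10.45 pitch 0.04 roll 0.03 F [-0.4  0.6 -1. ] w 0.0131
[{"delta_pos": [0.0025, -0.0005, 0.0], "rot": [-0.0005, -0.0001, -0.0003]}, {"delta_pos": [0.0024, -0.0004, 0.0], "rot": [-0.0001, -0.0003, -0.0003]}, {"delta_pos": [0.0025, -0.0005, 0.0], "rot": [-0.0, -0.0002, -0.0003]}]
```

View pics/sd27.png

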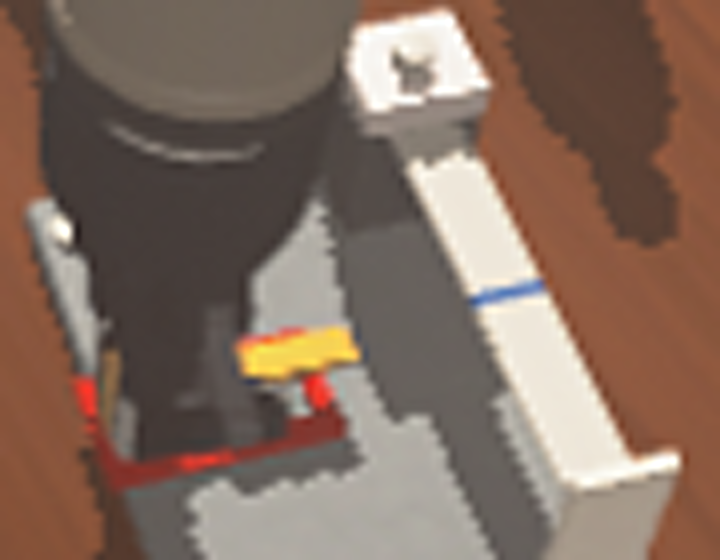

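Level under the head. Now centre the eye on the neck and lower to contact.

send_rows(steps=[{"delta_pos": [0.0026,-0.0005,0],"rot": [0,0,0]},{"delta_pos": [0.0026,-0.0005,0],"rot": [0,0,0]},{"delta_pos": [0.0026,-0.0005,0],"rot": [0,0,0]},{"delta_pos": [0,0,-0.001],"rot": [0,0,0]},{"delta_pos": [0,0,-0.0005],"rot": [0,0,0]},{"delta_pos": [0,0,0],"rot": [0,0,0]},{"delta_pos": [0,0,0],"rot": [0,0,0]}])

```text
time: 30.35
tcp_pos: [0.5286, -0.2829, -0.001]
tool_rot: [0.001, 0.091, 0.996, 0.0]
force: [0.8, 1.2, 4.9]
gripper_width: 0.0129
```

```bash
python3 - <<'E'
from plan import *
c=cur()
E
```

```text
t 30.35 G [ 0.5285 -0.2829  0.0395] yaw -10.47 pitch -0.12 roll 0.02 F [0.8 1.2 4.9] w 0.0129
```

Contact with the base (4.9 N). Release and retreat straight up.

send_rows(hand=0.4, steps=[{"delta_pos": [0,0,0],"rot": [0,0,0]},{"delta_pos": [0,0,0],"rot": [0,0,0]},{"delta_pos": [0,0,0],"rot": [0,0,0]},{"delta_pos": [0,0,0],"rot": [0,0,0]},{"delta_pos": [0,0,0.005],"rot": [0,0,0]},{"delta_pos": [0,0,0.015],"rot": [0,0,0]},{"delta_pos": [0,0,0.035],"rot": [0,0,0]},{"delta_pos": [0,0,0.045],"rot": [0,0,0]},{"delta_pos": [0,0,0.045],"rot": [0,0,0]},{"delta_pos": [0,0.03,0.03],"rot": [0,0,0]},{"delta_pos": [0,0.045,0],"rot": [0,0,0]},{"delta_pos": [0,0.045,0],"rot": [0,0,0]}])

```text
time: 31.55
tcp_pos: [0.5282, -0.1625, 0.1761]
tool_rot: [0.002, 0.093, 0.996, 0.0]
force: [0.3, 0.5, -0.0]
gripper_width: 0.0511
```

```bash
python3 - <<'E'
from plan import *
c=cur()
im=vision.camera("side")[:,:,::-1];cv2.imwrite("pics/sd28.png",im);crop(im,280,250,370,350,6,"pics/sd28c.png")
im=vision.camera("scene")[:,:,::-1];crop(im,70,130,200,260,4.5,"pics/sc28.png")
im=vision.camera("wrist")[:,:,::-1];cv2.imwrite("pics/w28.png",im)
E
```

```text
t 31.55 G [ 0.528  -0.1625  0.2166] yaw -10.62 pitch -0.26 roll 0.04 F [ 0.3  0.5 -0. ] w 0.0511
```

View pics/sd28c.png

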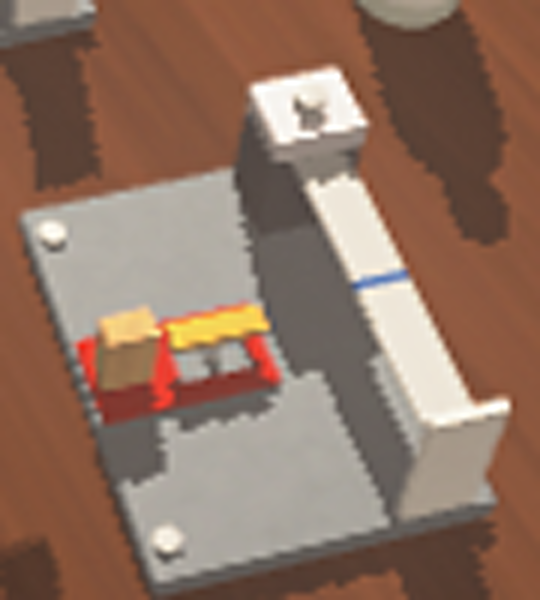

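View pics/sc28.png

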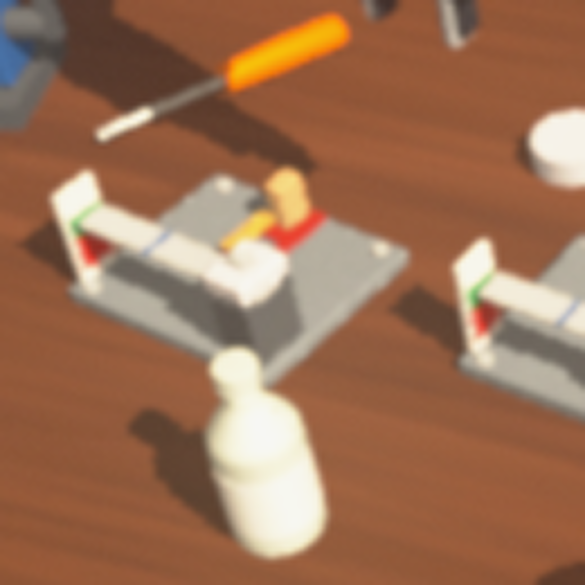

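View pics/w28.png

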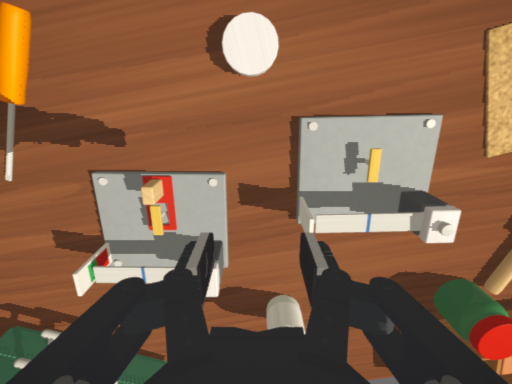

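```bash
python3 - <<'E'
from rig import job,observe
print(observe()["time"],observe()["joint_velocities"].round(3)); print(job.hand_in())
E
```

```text
31.7 [ 0.05   0.018  0.059 -0.015  0.014 -0.007  0.024]
the job is handed in; nothing more can be done
None
```

The job is done and handed in at 31.7 s. The red plate lies flat on the base of the soft strip's stand, the one farther to the robot's right, caught under the stud's head.

- **Soft strip:** I pressed both strips with closed fingertips. The left stand's strip sank about 3 mm at about 7.5 N, so it is tempered. The right stand's strip sank about 8 mm at about 7.3 N, with its tip down in the red of the gauge, so it is soft. Both holds read slightly under the 8 N asked, and I never pushed near 15 N.
- **Plate:** I lifted it out of the rack, tipped it flat on the cork pad with the block up and let go. I took it again by the block from above, tilted 35°, hooked its eye under the head, levelled and centred it, and let go when it touched the base at about 5 N.
- **Last checks:** In the side and wrist pictures the plate is flat, with the stud's neck inside the eye and the head over it. The gripper is open and clear, at zero force. The jar and bottle were not touched; both still stood where they were in the last pictures.

**Disagreement:** The fingertips touched the strips with the reported TCP about 21 mm below the contact, although the tool data puts the tips 8 mm ahead of it. I used the offset found by touch for all grasps, and the camera checks agreed with it.

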